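Hang the fresh desiccant cartridge in the dry box and shut its lid

TASK

Pick up the desiccant cartridge by its grip tab, lower it through the open hatch of the clear dry box without touching the frame round the opening, and hang its hanger bar in the hook bracket inside, pressing it down past the spring clip until it is fully home; do not force it (the push must stay under about 20 N). Let go and slide the lid shut. The bracket's height in the box is not known exactly, so feel for it, and leave the other things on the worktop as they are.

Things in the scene. Friction and masses are not known exactly. Their poses are not given: they have to be found in the camera images.
- dry_box: fixed clear-walled box, 236 (x) x 216 (y) x 175 mm high; origin under its centre, x to its back, front -x. Opening in its top: x -10..+92, y -72..+72 mm. Inside, at y 0, stands a steel mounting panel: flat front at x = +75 facing -x, 76 mm wide, top edge at z 152; the hook bracket is fixed on it. Inner floor z 14. Vials and a dish stand at x < -40, up to z 75.
- top_frame: the box's aluminium top round the opening: must not be touched. Same origin and axes as dry_box; z 163 to 175 mm, covering the whole top but the opening. Two lid rails along x at y +-82 rise to z 187.
- opening (a point): middle of the opening (x +41, y 0 of the box), at the top face, z 175 mm. The opening is 102 mm (x) by 144 mm (y).
- cartridge: loose metal canister, vent slots on its front (-x); origin under its centre, standing upright. Canister 36 (x) x 66 (y) x 84 mm high, grip tab on top to z 124. On its back (+x) a hanger bar and, at z 16, y +-27, two rubber feet reaching as far back as the bar (x +37). Hung up, its axes agree with the box's; bar and feet lie flat on the panel. 0.2 kg +-20%.
- grip_tab (a point): grasp point on the cartridge's tab (x +4, z 106 of the cartridge). Tab: 12 mm thick along y, 30 mm along x, upright, free from z 84 (top of the canister) to z 124; pinch it along y.
- hanger_bar (a point): middle of the hanger bar: round steel, 6 mm thick, along y between two cheeks (inner gap 36 mm, at y +-18 to +-21), at x +34, z 66 mm of the cartridge, 17 mm clear behind the canister. Hung, its middle is 3 mm in front of the panel (x +72 of the box), 3 mm above the throat floor.
- clip (a joint): the bracket's spring clip, m it is pushed to the front: 0 free, about 0.003 with the bar at its nose, 0.001 to 0.0025 with the bar home under it. Bracket: upturned hook, y +-15.5; throat 9 mm wide between panel and two tines, tips 29 mm over its floor, a rubber pad. Floor 95 to 109 mm over the box's underside, set anew each time, not reported. The ramp starts 11 mm above home; passing it takes 5 to 12 N.
- lid (a joint): sliding lid of the box, m: 0 shut, about 0.1 open; it slides along the box's x, to the back (+x) to shut, on the rails on top, rubbing with about 1.5 N. It starts open, over the front half of the top, and passes only if the cartridge is fully home.
- lid_pull (a point): middle of the lid's black pull bar: 12 mm (x) x 50 mm (y), from the lid (z 182 of the box) up to z 205; this point is at z 194, at x +41 of the box when the lid is shut. Push it from its front side to the back, 98 to 104 mm, to the stop.
- stopper: a red-brown rubber stopper, 26 mm across, 26 mm high, origin under its centre; loose bystander on the worktop
- sample_vial: a sample vial with black screw cap, 25 mm across, 58 mm high, origin under its centre; loose bystander on the worktop

How it is judged:
On the way, in this order (a step that is already met when the one before it is completed fails the run):
1. the held cartridge's bar is pressed down past the nose of the clip (value of joint clip above 0.0027 m and contact force between the fingers and cartridge above 1 N and distance between hanger_bar and opening below 0.12 m).
2. the cartridge hangs home in the bracket and is let go, the lid still open (x of hanger_bar in the frame of dry_box between 0.069 and 0.0745 m and y of hanger_bar in the frame of dry_box between -0.006 and 0.006 m and z of hanger_bar in the frame of dry_box between 0.094 and 0.116 m and angle between cartridge's own z axis and vertical below 0.12 rad and angle between the x axis of cartridge and the x axis of dry_box, either way round below 0.15 rad and value of joint clip between 0.0006 and 0.0027 m and contact force between the fingers and cartridge below 0.1 N and linear speed of cartridge below 0.02 m/s and value of joint lid above 0.08 m), for 0.2 s.
At the end, for the whole second after the job is handed in: The cartridge hangs at rest, released and plumb (within 0.12 rad), its bar home in the bracket: 0.5 to 6 mm in front of the panel, within 6 mm of the middle, 94 to 116 mm above the box's underside, with the clip closed over it (0.6 to 2.7 mm); the lid is shut to within 4 mm (x of hanger_bar in the frame of dry_box between 0.069 and 0.0745 m and y of hanger_bar in the frame of dry_box between -0.006 and 0.006 m and z of hanger_bar in the frame of dry_box between 0.094 and 0.116 m and angle between cartridge's own z axis and vertical below 0.12 rad and angle between the x axis of cartridge and the x axis of dry_box, either way round below 0.15 rad and value of joint clip between 0.0006 and 0.0027 m and contact force between the fingers and cartridge below 0.1 N and linear speed of cartridge below 0.02 m/s and value of joint lid below 0.004 m); the robot touches nothing.
It fails at once if the frame round the opening is touched with more than 2 N (contact force between top_frame and anything else above 2 N).
It fails at once if the cartridge is forced: its contact forces on panel, bracket and clip together pass 60 N (a downward push of some 28 N) (contact force between cartridge and dry_box above 60 N).
It fails at once if a bystander on the worktop is moved more than 20 mm (distance of any of stopper, sample_vial from where it was at the start of the episode above 0.02 m).
It also fails if it takes over 58 s, if anything falls off the work surface, if the arm or the gripper's body presses on something with over 40 N, if the wrist force passes 120 N, or if a joint passes its speed limit or range.

ROBOT

A 7-joint arm with a two-finger parallel gripper is mounted at the origin on a cart in front of the work surface, level with it; the furniture and walls round the work are solid. World frame = base frame: x ahead of the robot, y to its left, z up, the work surface at z = 0. Lengths are in m, angles in rad, forces in N, time in s.
With the tool pointing down it reaches from about 0.425 to 0.875 m from the base axis. Payload 4.7 kg.
Tool frame: the origin (TCP) lies midway between the tips of the shut fingers; the grasp point (between the pads) lies 19 mm behind it; z points along the fingers, y is the direction in which the jaws open and shut (so a half turn about z gives the same grasp; the last joint's range is limited). The gripper opens to 85 mm and grips with 20 to 120 N. Pads are 22 mm wide; open, the fingers measure 114 mm over their backs; the gripper's body (76 mm by 85 mm) begins 54 mm behind the grasp point. The pads swing forward as they close: fully open they stand 13 mm farther back than shut.
Start: joints at [-1.16, 0.321, -0.07, 1.45, 0.023, 1.371, -0.057], TCP at [0.251, 0.6, 0.231] pointing down, gripper open.
Joint ranges: [-2.86, 2.86], [-0.3, 2.09], [-1.38, 1.24], [0.06, 2.45], [-1.56, 4.7], [0.09, 2.05], [-2.69, 2.69]. Speed limits (rad/s): [2.57, 2.57, 3.14, 3.14, 3.14, 3.14, 3.14].

INTERFACE

Orientations are given as a unit quaternion [w, x, y, z].
In Python, from rig import state, optics, job gives the robot as it stands.
- The arm moves only by the tool servo_tool, never from a script. Its argument "targets" is one flat list of numbers, 4 for each row, row after row: the shift along the tool's x, y, z in cm, then the turn about the tool's z in rad. A call has 1 to 5 rows; each row is the pose to reach, as a shift and turn from the pose commanded when the call began, along the tool's axes at that moment; what a row does not reach only later rows make up. A row lasts 1/12 s, in which the tool goes at most 41.7 mm and 7.16 degrees, less where a joint would pass 70% of its speed; a pose out of reach is approached as far as the arm can. A call with a gripper value outside its range is refused whole. "gripper" is the closure, from 0 (fully open) to 1 (shut), set as the call begins (left out, the last holds). The fingers move at their own pace and stop on an object; "newtons" is the grip in N (left out, the last holds). Time passes only in rows, so rows that repeat a pose let the fingers close. It gives the time, the measured TCP pose, the force and the opening at its end, in the units of the state.
- state(): the state, without advancing time (a new reading comes with each control period).
- optics.snapshot(name): name is "side" or "top" or "wrist"; returns a dict with "pixels" (420x560x3 uint8, red, green, blue), "intrinsics" (3x3 intrinsics, pixels), "D" ([k1, k2, p1, p2, k3] as OpenCV has them; the pictures are not rectified), "rvec" (rotation vector, rad) and "tvec" (3), from world to camera coordinates, as OpenCV has them. Camera axes: x right, y down, z forward; pixel columns grow to the right and rows downward; lengths in m; the calibration is good to about 2 mm. A picture is of the moment at which its call begins. There is no depth.
- job.sign_off(): hands the job in, once; it reports no verdict.
The state is a dict: "clock": time; "q": joint angles; "qd": joint speeds; "joint_torque": joint torques, N m; "position": TCP position; "tcp_rot": TCP orientation; "ft_force": force on the tool from outside, world axes, zero at the start; "torque": the same for the moment, N m; "width": opening from 0.0 (shut) to 1.0 (fully open).
Only numpy, scipy, OpenCV 4.12 (cv2) and the standard library are available. Lean on these libraries where they do the work, as an engineer would, in place of code of your own. Each camera call takes 0.05 s, during which the arm holds its last target.

## Working session

There is one attempt and no reset: what is moved stays moved. The work goes in short steps, Python scripts to look and compute and a tool call to move; the robot and the scene stay as the last step left them, time stands still between calls to the robot, and variables do not carry over. Pictures are saved under pics/ and viewed, and the job is handed in when it is done.

Besides the shell and the picture viewer there is one more tool, called after ">>>" in YAML: its name, and indented under it one key for each argument. servo_tool: Moves the arm, as the interface text tells. Its arguments: {"type":"object","properties":{"targets":{"type":"array"},"gripper":{"type":"number"},"newtons":{"type":"number"}},"required":["targets"]}

```bash
mkdir -p pics; ls
cat > h.py <<'E'
import numpy as np, cv2, json
from rig import state, optics, job
def snap(cam,name):
    s=optics.snapshot(cam); cv2.imwrite(f'pics/{name}.png',cv2.cvtColor(np.array(s['pixels']),cv2.COLOR_RGB2BGR))
    np.savez(f'pics/{name}.npz',**{k:np.array(v) for k,v in s.items()}); return s
def load(name): return dict(np.load(f'pics/{name}.npz'))
def ray(s,uv):
    p=cv2.undistortPoints(np.array([[uv]],float),s['intrinsics'],s['D'])[0,0]
    R=cv2.Rodrigues(np.array(s['rvec'],float))[0]; t=np.array(s['tvec'],float).reshape(3)
    return -R.T@t, R.T@np.array([p[0],p[1],1.])
def onz(s,uv,z):
    o,d=ray(s,uv); return o+d*(z-o[2])/d[2]
def proj(s,P):
    return cv2.projectPoints(np.array(P,float).reshape(-1,1,3),np.array(s['rvec'],float),np.array(s['tvec'],float),s['intrinsics'],s['D'])[0].reshape(-1,2)
def crop(name,out,x0,y0,x1,y1,f):
    im=cv2.imread(f'pics/{name}.png')[y0:y1,x0:x1]; cv2.imwrite(f'pics/{out}.png',cv2.resize(im,None,fx=f,fy=f,interpolation=cv2.INTER_CUBIC))
E
python3 - <<'E'
from h import *
s=state(); print(s)
for c in ('side','top','wrist'): snap(c,c+'0')
E
```

```text
pics
{'clock': 0.0, 'q': array([-1.15992565,  0.32184029, -0.07007548,  1.4516649 ,  0.02262818,
        1.37081807, -0.05691423]), 'qd': array([ 0.00085216, -0.00016769,  0.00040849,  0.00069348,  0.00019579,
       -0.00137701, -0.00153518]), 'joint_torque': array([ 2.46904619e-04, -4.93598878e+01, -3.82151054e-01, -3.14323533e+01,
        1.30878371e-02,  1.15795285e-02,  1.54372408e-06]), 'position': array([0.25103852, 0.59898009, 0.23021729]), 'tcp_rot': array([-1.27663963e-04,  1.97080148e-01,  9.80386898e-01, -9.63496571e-04]), 'ft_force': array([-0.3440811 , -0.44066882,  0.64646613]), 'torque': array([-0.02007853, -0.05067657, -0.01580496]), 'width': 0.998794022943063}
```

View pics/side0.png

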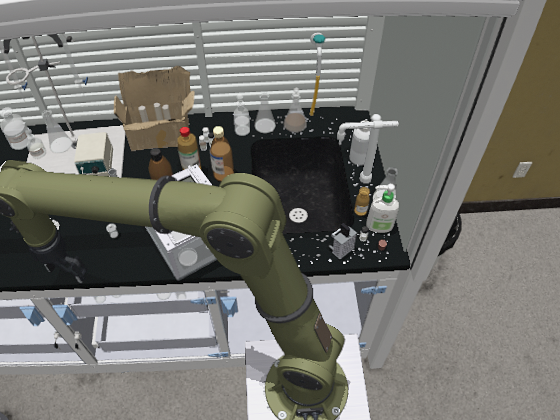

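View pics/top0.png

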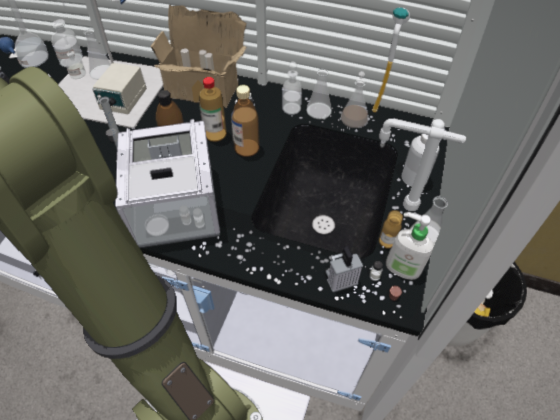

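View pics/wrist0.png

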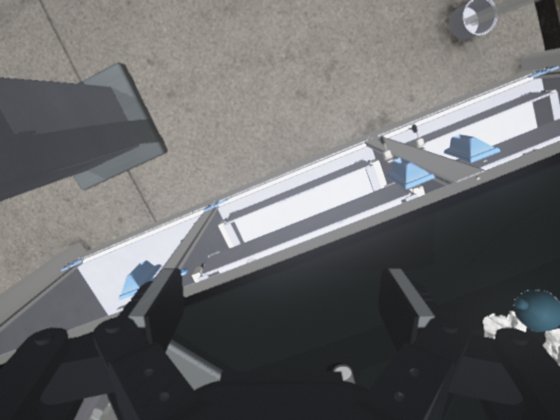

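The top view shows the dry box at about (165,185), the cartridge at about (345,270), the vial near (376,270) and the stopper near (395,293). I'll enlarge these.

Run:
```python
from h import *
crop('top0','t_cart',310,230,420,310,7)
crop('side0','s_cart',310,210,410,270,8)
crop('top0','t_box',105,110,235,250,4)
s=load('top0')
for n,uv,z in (('cart_tab',(348,255),.124),('vial',(376,272),.0),('stop',(395,293),.02),('pull',(162,173),.2)): print(n,onz(s,uv,z))
for c in('top0','side0'): print(c,ray(load(c),(280,210)))
```

```text
cart_tab [ 0.42470631 -0.15492664  0.124     ]
vial [ 0.47886904 -0.22735973  0.        ]
stop [ 0.42596528 -0.27956983  0.02      ]
pull [0.45137147 0.28381311 0.2       ]
top0 (array([-0.11506065, -0.17604444,  0.96606131]), array([ 0.57483939,  0.18594916, -0.79688718]))
side0 (array([-0.42266998,  0.09914971,  1.37701796]), array([ 0.59465351, -0.04296822, -0.80290609]))
```

View pics/t_cart.png

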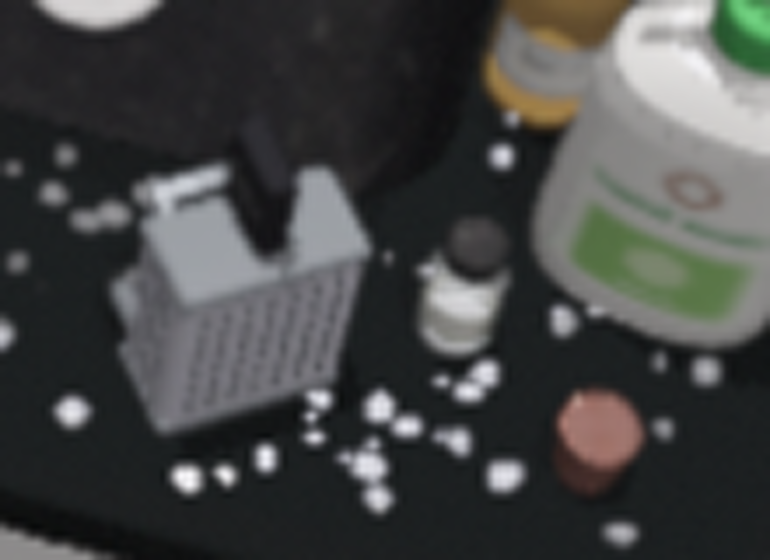

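View pics/s_cart.png

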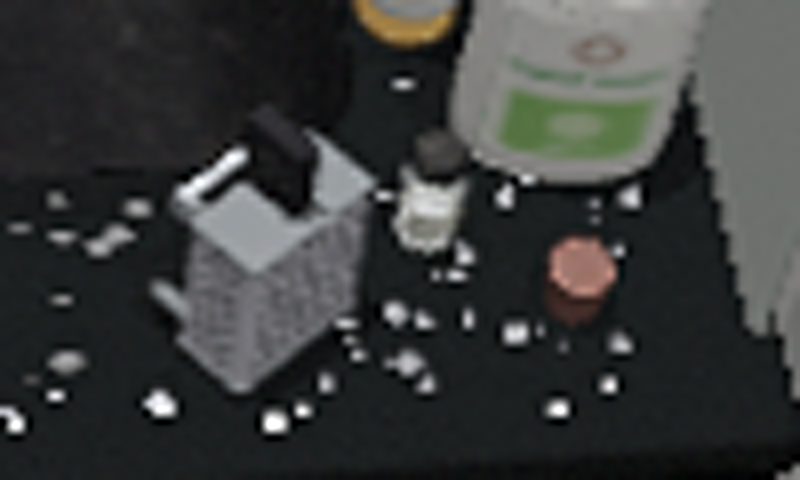

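View pics/t_box.png

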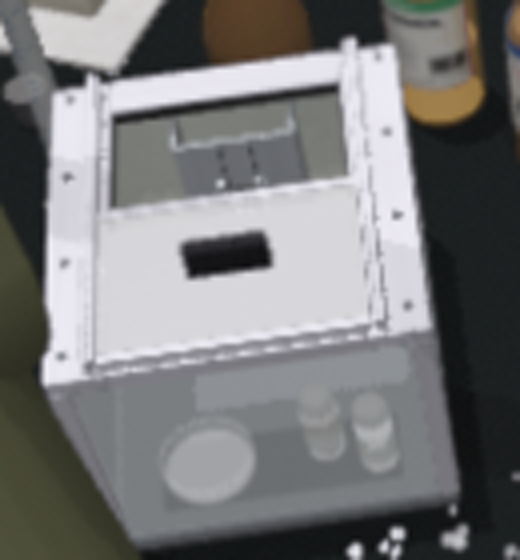

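```bash
cat > fit.py <<'E'
from h import *
from scipy.optimize import least_squares
def fit(obs,x0):
    # obs: list of (snapname, local pts, uv)
    def res(p):
        c,s=np.cos(p[2]),np.sin(p[2]); r=[]
        for n,L,U in obs:
            L=np.array(L,float); W=np.c_[p[0]+c*L[:,0]-s*L[:,1],p[1]+s*L[:,0]+c*L[:,1],L[:,2]]
            r.append((proj(load(n),W)-np.array(U)).ravel())
        return np.concatenate(r)
    r=least_squares(res,x0,loss='soft_l1'); return r.x,res(r.x).reshape(-1,2)
def un(U,x0,y0,f): return [((u-f/2+.5)/f+x0,(v-f/2+.5)/f+y0) for u,v in U]
E
python3 - <<'E'
from fit import *
L=[(-.018,.033,.084),(-.018,-.033,.084),(.018,-.033,.084),(.018,.033,.084),(-.018,.033,0)]
ut=un([(187,303),(372,248),(330,168),(145,222),(163,432)],310,230,7)
us=un([(255,272),(375,183),(315,130),(183,205),(240,392)],310,210,8)
for o in ([('top0',L,ut)],[('side0',L,us)],[('top0',L,ut),('side0',L,us)]):
    p,r=fit(o,[.43,-.16,.2]); print(p,np.round(r,1).tolist())
B=[(-.118,.108,.175),(-.118,-.108,.175),(.118,-.108,.175),(.118,.108,.175),(.092,.072,.175),(.092,-.072,.175),(-.118,.108,0),(-.118,-.108,0)]
ub=un([(45,383),(432,330),(395,45),(52,90),(112,115),(340,87),(140,545),(458,492)],105,110,4)
p,r=fit([('top0',B,ub)],[.45,.28,.2]); print('box',p,np.round(r,1).tolist())
E
```

```text
[ 0.4295808  -0.15608729  0.65702844] [[-0.0, 1.1], [0.9, 0.2], [0.2, -1.4], [-0.4, -0.8], [-0.5, 0.4]]
[ 0.43196695 -0.15824992  0.61069899] [[-0.3, 0.3], [0.7, -0.2], [0.0, -1.2], [0.5, 0.8], [-1.1, 0.1]]
[ 0.43029161 -0.15677945  0.64009423] [[0.1, 0.7], [1.3, 0.3], [0.8, -1.4], [-0.0, -1.2], [-0.3, 0.1], [-0.4, 0.9], [0.2, -0.0], [-0.7, -0.9], [0.2, 1.6], [-1.2, 0.7]]
box [0.50744334 0.31778404 0.51409113] [[-0.4, 0.2], [0.2, -1.1], [0.0, -0.5], [0.5, 0.3], [-0.4, -1.0], [0.3, -2.2], [-4.9, 2.7], [1.3, 2.8]]
```

```bash
cat >> h.py <<'E'
from scipy.spatial.transform import Rotation as Ro
def toolR(s=None):
    s=s or state(); q=np.array(s['tcp_rot']); return Ro.from_quat(q[[1,2,3,0]]).as_matrix()
def go(xyz,yang=None,s=None):
    """tool-frame shift (cm) & turn to reach world xyz with tool y at world angle yang(deg)"""
    s=s or state(); R=toolR(s); d=R.T@(np.array(xyz)-s['position'])*100
    a=np.degrees(np.arctan2(R[1,1],R[0,1])); t=0
    if yang is not None: t=-np.radians(yang-a)   # tool z down
    print('t',round(float(s['clock']),2),'pos',np.round(s['position'],4),'yang',round(a,2),'tilt',np.round(R[:,2],4),'F',np.round(s['ft_force'],2),'w',round(float(s['width']),3))
    print('shift cm',np.round(d,2),'turn',round(float(t),3),'|d|/4.17=',round(np.linalg.norm(d)/4.17,1),'turn rows',round(abs(t)/.125,1))
E
python3 - <<'E'
from h import *
w=load('wrist0'); R=toolR(); s=state()
o,d=ray(w,(280,210)); print('cam in tool',R.T@(o-s['position']),'dir',R.T@d)
print('img right in tool',R.T@(ray(w,(380,210))[1]-d),w['intrinsics'])
go([.42,.42,.33],-20)
E
```

```text
cam in tool [ 0.07427623 -0.00123682 -0.14265238] dir [-0.29700488 -0.003776    0.9548757 ]
img right in tool [-1.97372859e-04  2.96503414e-01  1.52497396e-04] [[339.27332027   0.         281.04742518]
 [  0.         339.27332027 209.30176681]
 [  0.           0.           1.        ]]
t 0.15 pos [0.2511 0.5991 0.2305] yang 67.27 tilt [-5.0e-04 -1.4e-03 -1.0e+00] F [-0.19  0.01 -0.22] w 1.001
shift cm [-22.5  -10.01  -9.94] turn 1.523 |d|/4.17= 6.4 turn rows 12.2
```

>>> servo_tool:
  targets: [-3.5,-1.5,-2,0.12,-7,-3,-4,0.24,-10.5,-4.5,-6,0.36,-14,-6,-8,0.48,-17.5,-7.5,-9.5,0.6]
  gripper: 0

```text
clock: 0.57
position: [0.3814, 0.4647, 0.326]
tcp_rot: [-0.0, 0.48, 0.877, 0.001]
ft_force: [0.6, 0.2, 0.5]
width: 0.996
```

Run:
```python
from h import *
go([.44,.30,.35],-30)
```

```text
t 0.57 pos [0.3814 0.4647 0.326 ] yang 32.6 tilt [ 4.e-04  1.e-03 -1.e+00] F [0.6  0.21 0.52] w 0.996
shift cm [-17.03  -3.94  -2.42] turn 1.093 |d|/4.17= 4.2 turn rows 8.7
```

>>> servo_tool:
  targets: [-3.4,-0.8,-0.5,0.12,-6.8,-1.6,-1,0.24,-10.2,-2.4,-1.4,0.36,-13.6,-3.2,-1.9,0.48,-17,-4,-2.4,0.6]

```text
clock: 0.98
position: [0.4396, 0.2995, 0.3486]
tcp_rot: [-0.0, 0.718, 0.696, -0.0]
ft_force: [0.8, 0.7, -0.3]
width: 0.998
```

>>> servo_tool:
  targets: [0,0,0,0.12,0,0,0,0.24,0,0,0,0.36,0,0,0,0.48,0,0,0,0.48]

```text
clock: 1.4
position: [0.4393, 0.3011, 0.3484]
tcp_rot: [-0.0, 0.862, 0.506, -0.0]
ft_force: [-0.3, -0.5, 0.6]
width: 1.003
```

Run:
```python
from h import *
go([.43,-.16,.35],-53); snap('wrist','w1'); snap('top','top1'); snap('side','side1')
```

```text
t 1.4 pos [0.4393 0.3011 0.3484] yang -29.17 tilt [-3.e-04 -2.e-04 -1.e+00] F [-0.33 -0.47  0.55] w 1.003
shift cm [-40.72  21.66  -0.16] turn 0.416 |d|/4.17= 11.1 turn rows 3.3
```

View pics/w1.png

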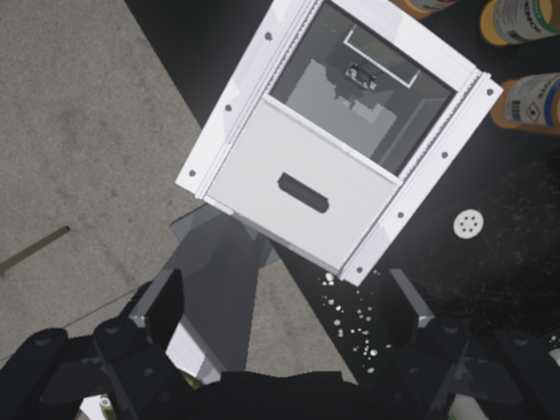

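The wrist view shows the whole box from above, with the opening at about (365,90) and the bracket at about (360,75). I'll crop it for the corners.

Run:
```python
from h import *
crop('w1','w1a',260,0,510,190,3.2); crop('w1','w1b',170,150,420,300,3.2)
```

```text
(no output)
```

View pics/w1a.png

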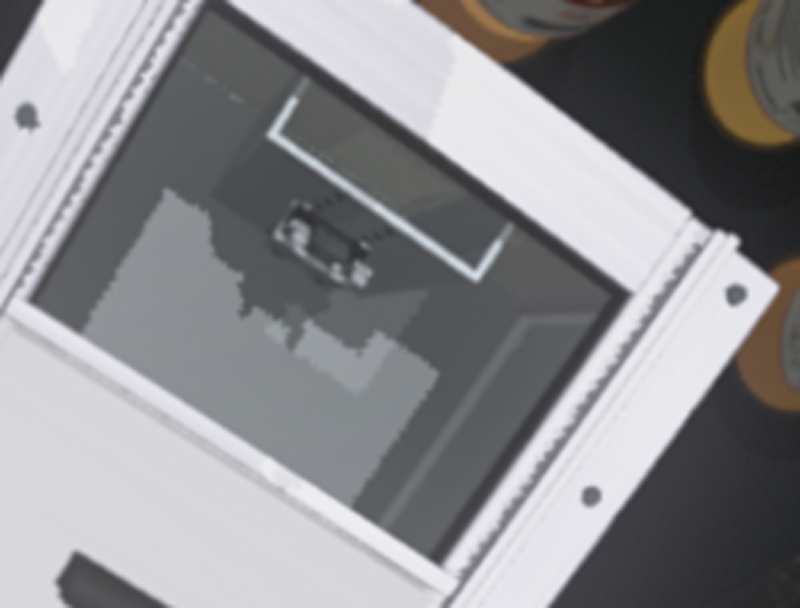

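View pics/w1b.png

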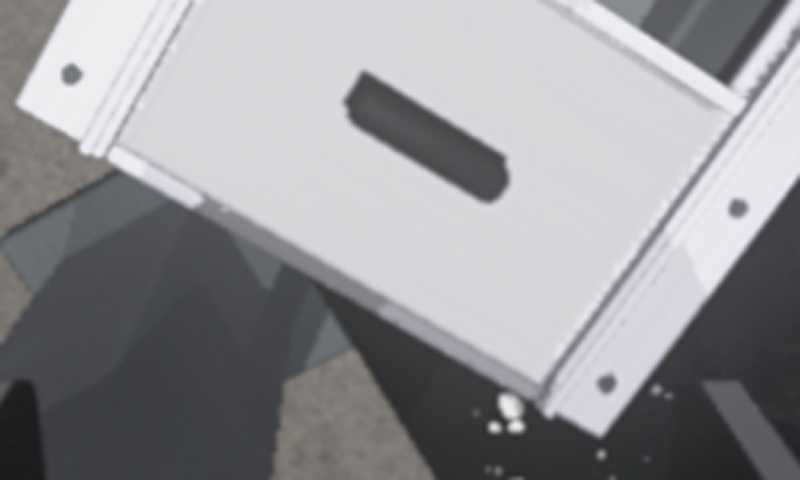

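View pics/side1.png

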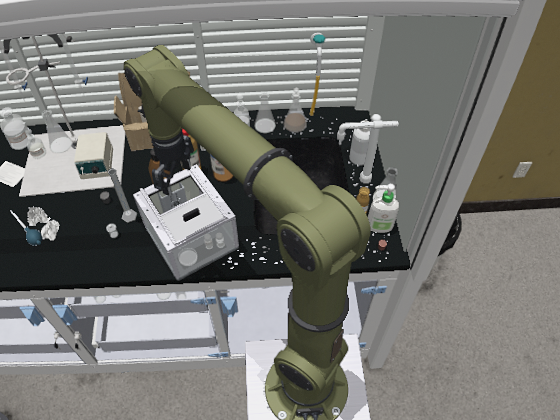

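Run:
```python
from fit import *
B=[(.118,-.108,.175),(.092,-.072,.175),(.092,.072,.175),(.075,.038,.152),(.075,-.038,.152)]
U=un([(778,287),(630,290),(226,4),(268,135),(475,282)],260,0,3.2)
B2=[(-.118,.108,.175),(-.118,-.108,.175)]
U2=un([(15,103),(602,437)],170,150,3.2)
o=[('w1',B+B2,U+U2)]
p,r=fit(o,[.5,.3,.5]); print(p,np.round(r,1).tolist())
L=[(-.118,.108,.175),(-.118,-.108,.175),(.118,-.108,.175),(.118,.108,.175),(.092,.072,.175),(.092,-.072,.175)]
ub=un([(45,383),(432,330),(395,45),(52,90),(112,115),(340,87)],105,110,4)
print(fit([('top0',L,ub)],[.45,.28,.2]))
p2,r=fit(o+[('top0',L,ub)],[.45,.28,.2]);print(p2)
# predicted bracket tine tips for floor 95..109: tip z=floor+.029, x between .075-.009=.066
c,s=np.cos(p[2]),np.sin(p[2])
for f in(.095,.102,.109):
    P=[[.064,y,f+.029] for y in(.012,-.012)]; P=np.array(P); W=np.c_[p[0]+c*P[:,0]-s*P[:,1],p[1]+s*P[:,0]+c*P[:,1],P[:,2]]
    print(f,(proj(load('w1'),W)-[260,0])*3.2)
print(onz(load('w1'),(302,193),.205), 'pull pred',p[0]+c*(-.06),p[1]+s*(-.06))
crop('w1','w1c',330,50,400,100,11)
```

```text
[0.50755613 0.31728619 0.5100499 ] [[1.9, -0.2], [1.6, 1.1], [-4.5, -4.9], [-0.1, 0.1], [0.5, -0.1], [-0.9, 0.6], [-0.3, 0.8]]
(array([0.50557023, 0.31697801, 0.51144102]), array([[-0.69478265,  0.86373898],
       [ 0.09573672, -0.23237862],
       [ 0.13996362,  0.04986486],
       [ 0.50894773,  0.74282151],
       [-0.43152907, -0.47645406],
       [ 0.35538908, -1.59831168]]))
[0.50732721 0.31733898 0.51053945]
0.095 [[299.2974124  227.3622294 ]
 [360.33837809 269.31639208]]
0.102 [[303.87879801 225.24003981]
 [366.05453781 268.04930499]]
0.109 [[308.64401531 223.03390954]
 [371.99678489 266.73372023]]
[0.45643445 0.29219307 0.205     ] pull pred 0.455192921690308 0.28799294511680806
```

View pics/w1c.png

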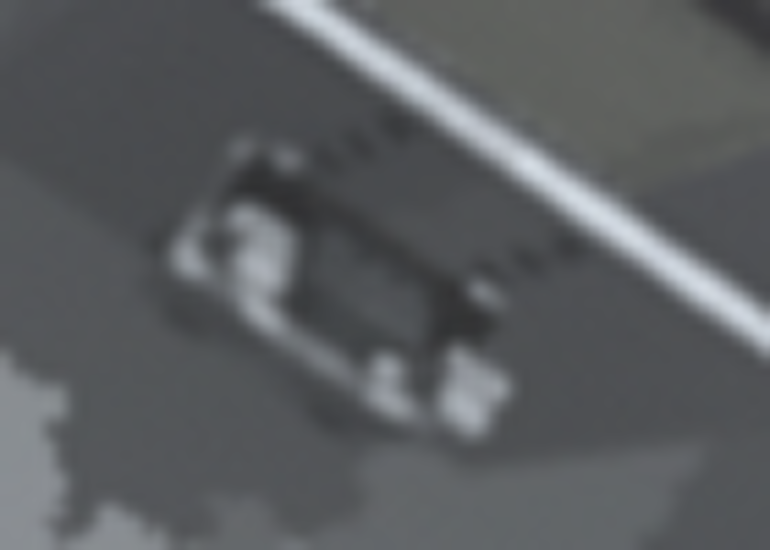

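>>> servo_tool:
  targets: [-3.6,1.9,0,0.08,-7.2,3.8,0,0.16,-10.8,5.8,0,0.24,-14.4,7.7,0,0.32,-18,9.6,0,0.41]

```text
clock: 1.97
position: [0.4358, 0.0954, 0.3485]
tcp_rot: [-0.0, 0.947, 0.321, 0.0]
ft_force: [0.2, -0.7, 0.8]
width: 1.003
```

Run:
```python
from h import *
go([.43,-.16,.33],-53.3)
```

```text
t 1.97 pos [0.4358 0.0954 0.3485] yang -52.54 tilt [ 2.e-04  3.e-04 -1.e+00] F [ 0.16 -0.68  0.8 ] w 1.003
shift cm [-15.99  19.93   1.85] turn 0.013 |d|/4.17= 6.1 turn rows 0.1
```

>>> servo_tool:
  targets: [-3,3,0,0,-6,6,0,0,-9,9,0.4,0,-12,12,0.8,0,-15,15,1.2,0]

```text
clock: 2.38
position: [0.4084, -0.1106, 0.337]
tcp_rot: [-0.0, 0.946, 0.323, 0.001]
ft_force: [0.9, 0.6, -0.1]
width: 1.0
```

>>> servo_tool:
  targets: [-2,2.5,0.5,0,-4,4.5,1,0,-5,4.5,1,0,-5,4.5,1,0]

```text
clock: 2.72
position: [0.3953, -0.1776, 0.3269]
tcp_rot: [-0.0, 0.947, 0.32, 0.0]
ft_force: [0.1, 1.0, -0.3]
width: 0.998
```

Run:
```python
from h import *
go([.43,-.16,.33],-53.3); snap('wrist','w2')
```

```text
t 2.72 pos [ 0.3953 -0.1776  0.3269] yang -52.68 tilt [-1.e-04  8.e-04 -1.e+00] F [ 0.07  1.04 -0.26] w 0.998
shift cm [ 3.83  0.7  -0.31] turn 0.011 |d|/4.17= 0.9 turn rows 0.1
```

View pics/w2.png

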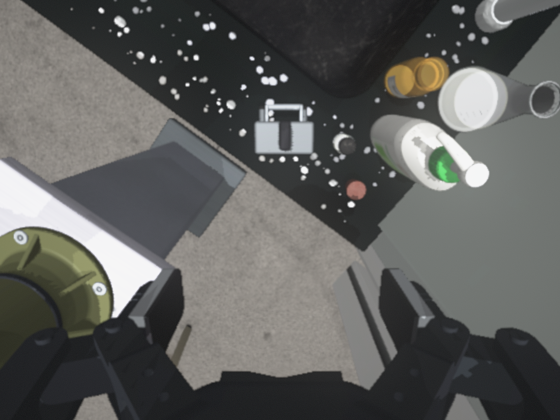

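Run:
```python
from h import *
crop('w2','w2a',235,90,375,195,5.7)
```

```text
(no output)
```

View pics/w2a.png

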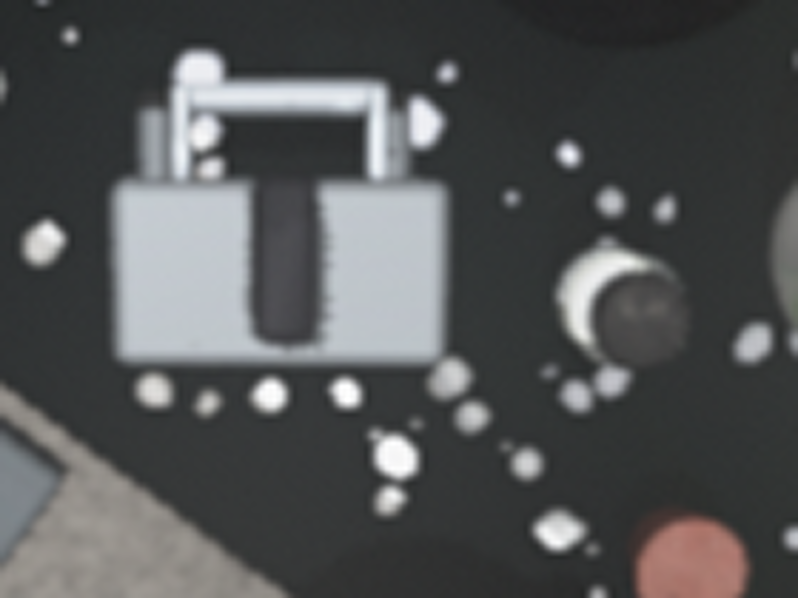

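Run:
```python
from fit import *
L=[(.018,.033,.084),(.018,-.033,.084),(-.018,.033,.084),(-.018,-.033,.084),(.034,.018,.066),(.034,-.018,.066)]
U=un([(114,181),(448,181),(116,363),(445,363),(190,97),(368,97)],235,90,5.7)
p,r=fit([('w2',L,U)],[.43,-.16,.64]); print(p,np.round(r,2).tolist())
g=[p[0]+.004*np.cos(p[2]),p[1]+.004*np.sin(p[2])]; print('tab',g)
go([*g,.15],np.degrees(p[2])-90); go([*g,.09],np.degrees(p[2])-90)
print(onz(load('w2'),(235+645/5.7,90+318/5.7),.058))
```

```text
[ 0.42955461 -0.15702555  0.65255991] [[-0.62, -0.03], [0.39, -0.12], [-0.24, 0.53], [0.17, 0.43], [0.03, -0.32], [0.22, -0.37]]
tab [np.float64(0.43273273742466495), np.float64(-0.15459666403036276)]
t 2.77 pos [ 0.3964 -0.1756  0.3271] yang -52.53 tilt [ 6.e-04  1.e-03 -1.e+00] F [-0.29  0.86  0.05] w 0.998
shift cm [ 4.14  0.56 17.71] turn 0.001 |d|/4.17= 4.4 turn rows 0.0
t 2.77 pos [ 0.3964 -0.1756  0.3271] yang -52.53 tilt [ 6.e-04  1.e-03 -1.e+00] F [-0.29  0.86  0.05] w 0.998
shift cm [ 4.13  0.56 23.71] turn 0.001 |d|/4.17= 5.8 turn rows 0.0
[ 0.46735283 -0.22617665  0.058     ]
```

>>> servo_tool:
  targets: [1.5,0.2,3.5,0,3,0.4,7,0,4.1,0.6,10.5,0,4.1,0.6,14,0,4.1,0.6,17.5,0]
  gripper: 0.4
  newtons: 60

```text
clock: 3.18
position: [0.4341, -0.1523, 0.1504]
tcp_rot: [0.0, 0.946, 0.324, 0.0]
ft_force: [-0.0, 0.2, 0.4]
width: 0.597
```

>>> servo_tool:
  targets: [0,0,0,0]

```text
clock: 3.27
position: [0.429, -0.1517, 0.1461]
tcp_rot: [-0.002, 0.946, 0.324, -0.005]
ft_force: [-1.5, 0.9, -1.1]
width: 0.595
```

Run:
```python
from h import *
go([.4327,-.1546,.09],-52.6); snap('wrist','w3'); snap('top','top3')
crop('top3','top3a',290,200,430,310,5.5)
crop('w3','w3a',130,100,430,325,2.6)
```

```text
t 3.27 pos [ 0.429  -0.1517  0.1461] yang -52.24 tilt [-1.160e-02  5.000e-04 -9.999e-01] F [-1.48  0.9  -1.11] w 0.595
shift cm [0.17 0.5  5.6 ] turn 0.006 |d|/4.17= 1.3 turn rows 0.1
```

View pics/w3a.png

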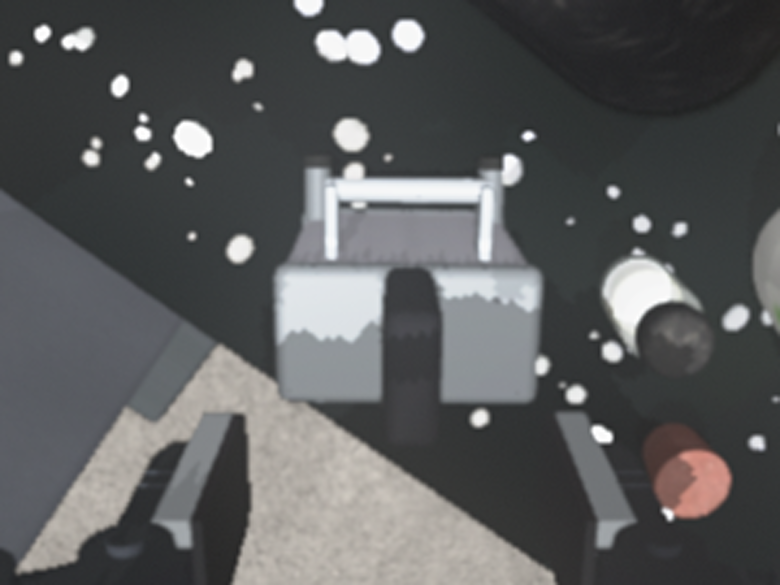

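View pics/top3a.png

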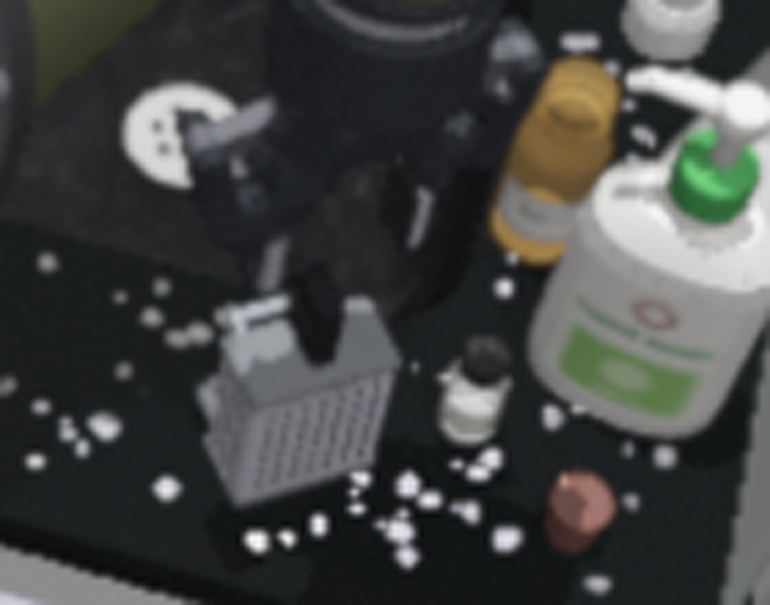

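>>> servo_tool:
  targets: [0.1,0.3,1.4,0,0.1,0.4,2.8,0,0.1,0.4,3.8,0,0.1,0.4,3.8,0,0.1,0.4,3.8,0]

```text
clock: 3.78
position: [0.4371, -0.1571, 0.1152]
tcp_rot: [0.0, 0.947, 0.322, 0.001]
ft_force: [-0.8, -0.3, 0.2]
width: 0.602
```

Run:
```python
from h import *
go([.4327,-.1546,.09],-52.6); snap('wrist','w4'); 
crop('w4','w4a',130,100,430,325,2.6)
go([.4327,-.1546,.09],-52.6)
```

```text
t 3.78 pos [ 0.4371 -0.1571  0.1152] yang -52.44 tilt [ 0.0015 -0.     -1.    ] F [-0.79 -0.35  0.18] w 0.602
shift cm [-0.2  -0.47  2.52] turn 0.003 |d|/4.17= 0.6 turn rows 0.0
t 3.83 pos [ 0.4373 -0.1571  0.1154] yang -52.45 tilt [ 2.1e-03  1.0e-04 -1.0e+00] F [-0.15  0.18 -0.33] w 0.595
shift cm [-0.21 -0.49  2.54] turn 0.003 |d|/4.17= 0.6 turn rows 0.0
```

View pics/w4a.png

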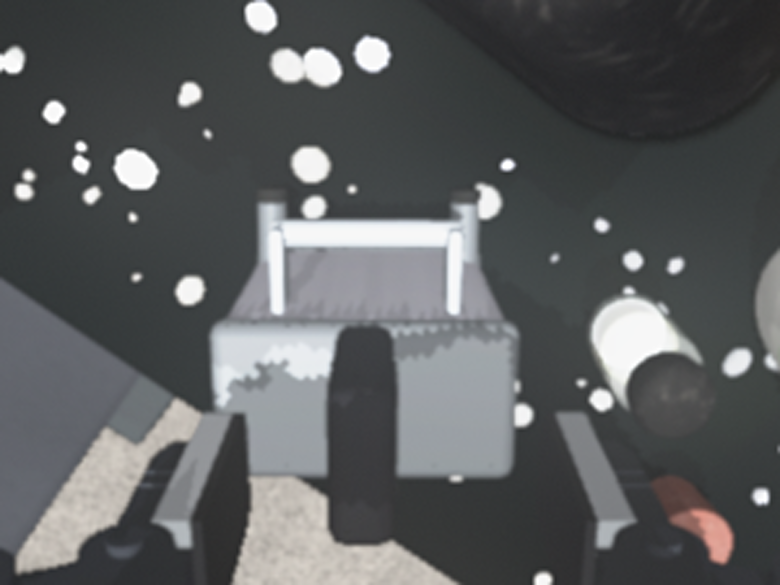

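>>> servo_tool:
  targets: [-0.1,-0.3,0.4,0,-0.2,-0.5,1.2,0,-0.2,-0.5,2,0,-0.2,-0.5,2.5,0,-0.2,-0.5,2.5,0]

```text
clock: 4.25
position: [0.4304, -0.1542, 0.0876]
tcp_rot: [-0.0, 0.947, 0.322, -0.001]
ft_force: [-0.3, 0.3, -0.1]
width: 0.601
```

Run:
```python
from h import *
snap('wrist','w5'); 
crop('w5','w5a',130,100,430,325,2.6)
go([.4327,-.1546,.09],-52.6)
```

```text
t 4.3 pos [ 0.4309 -0.1544  0.0882] yang -52.49 tilt [-1.8e-03 -1.0e-04 -1.0e+00] F [-0.15 -0.46  0.32] w 0.594
shift cm [ 0.13  0.13 -0.18] turn 0.002 |d|/4.17= 0.1 turn rows 0.0
```

View pics/w5a.png

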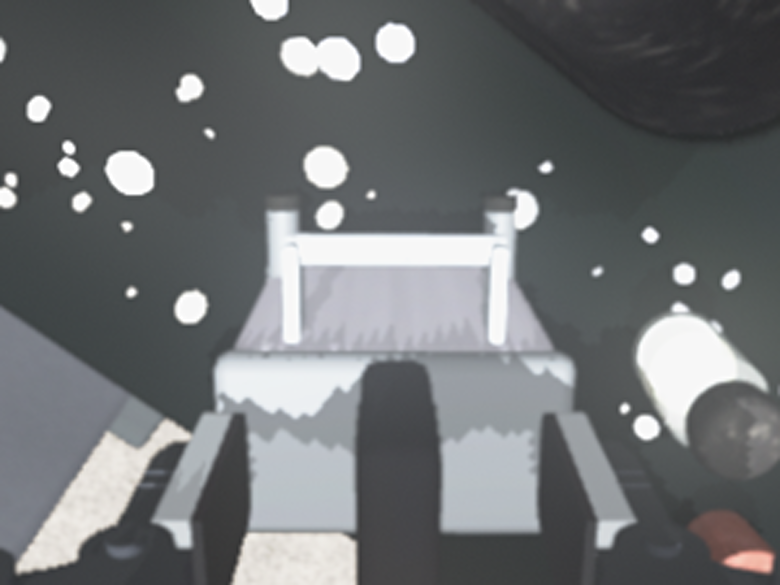

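>>> servo_tool:
  targets: [0,0,0,0,0,0,0,0,0,0,0,0,0,0,0,0,0,0,0,0]
  gripper: 1
  newtons: 100

```text
clock: 4.72
position: [0.4318, -0.1543, 0.0895]
tcp_rot: [-0.0, 0.947, 0.322, 0.0]
ft_force: [-1.2, 0.7, 4.9]
width: 0.127
```

>>> servo_tool:
  targets: [0,0,0,0,0,0,-0.5,0,0,0,-1,0,0,0,-2,0]

```text
clock: 5.05
position: [0.4306, -0.1544, 0.1085]
tcp_rot: [-0.0, 0.947, 0.322, -0.001]
ft_force: [-0.0, 0.2, -1.8]
width: 0.131
```

Run:
```python
from h import *
snap('wrist','w6'); snap('side','side6')
crop('w6','w6a',130,100,430,325,2.6)
go([.43,-.15,.34],-52.6)
```

```text
t 5.15 pos [ 0.4327 -0.1548  0.1105] yang -52.48 tilt [ 3.1e-03 -1.0e-04 -1.0e+00] F [ 0.09  0.07 -1.76] w 0.125
shift cm [  0.13  -0.5  -22.95] turn 0.002 |d|/4.17= 5.5 turn rows 0.0
```

View pics/w6a.png

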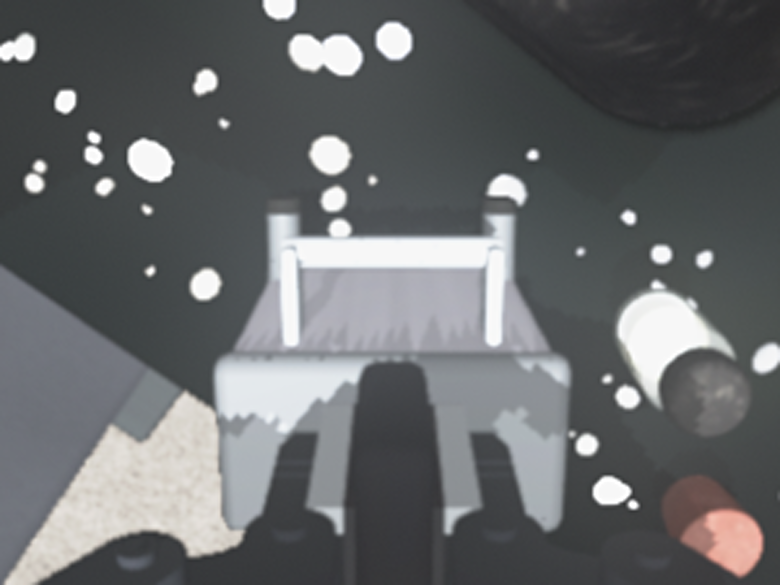

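```bash
cat > held.py <<'E'
from fit import *
def held(name,pos,R,L,U,x0=(-.004,0,-.087)):
    # returns cartridge->tool: nominal: cart x = tool x, cart y = -tool y, cart z = -tool z
    w=load(name); R0=np.diag([1.,-1,-1])
    L=np.array(L)
    def res(p):
        Rc=R0@Ro.from_rotvec(p[3:]).as_matrix(); T=L@Rc.T+p[:3]
        W=T@R.T+pos
        return np.r_[(proj(w,W)-U).ravel(), (np.array(p[3:])/.03)]
    r=least_squares(res,np.r_[x0,0,0,0],loss='soft_l1'); return r.x,res(r.x)[:-3].reshape(-1,2),res
E
python3 - <<'E'
from held import *
s=state(); R=toolR(s)
L=[(.018,.033,.084),(.018,-.033,.084),(.034,.018,.066),(.034,-.018,.066),(.036,.027,.018),(.036,-.027,.018),(-.018,.033,.084),(-.018,-.033,.084)]
U=np.array(un([(216,357),(570,357),(298,252),(487,252),(283,203),(499,203),(232,530),(555,530)],130,100,2.6))
p,r,_=held('w6',s['position'],R,L,U); print(np.round(p,4),np.round(r,1).tolist())
Rc=np.diag([1.,-1,-1])@Ro.from_rotvec(p[3:]).as_matrix(); print('bar in tool',Rc@[.034,0,.066]+p[:3], 'bottom front',Rc@[-.018,0,0]+p[:3])
E
```

```text
[ 1452635.7616    20349.8405 -4257294.1994       -0.            0.
       -0.    ] [[67.8, -19.2], [-68.4, -19.2], [36.2, 21.2], [-36.5, 21.2], [42.0, 40.0], [-41.1, 40.0], [61.6, -85.7], [-62.6, -85.7]]
bar in tool [ 1452635.79562884    20349.84048367 -4257294.26540545] bottom front [ 1452635.74362884    20349.84048367 -4257294.19940545]
```

```bash
sed -i 's/-.004,0,-.087/-.004,0,.087/' held.py
python3 - <<'E'
from held import *
s=state(); R=toolR(s)
L=[(.018,.033,.084),(.018,-.033,.084),(.034,.018,.066),(.034,-.018,.066),(.036,.027,.018),(.036,-.027,.018),(-.018,.033,.084),(-.018,-.033,.084)]
U=np.array(un([(216,357),(570,357),(298,252),(487,252),(283,203),(499,203),(232,530),(555,530)],130,100,2.6))
p,r,_=held('w6',s['position'],R,L,U); print(np.round(p,4),np.round(r,1).tolist())
Rc=np.diag([1.,-1,-1])@Ro.from_rotvec(p[3:]).as_matrix(); print('bar in tool',Rc@[.034,0,.066]+p[:3], 'bottom front',Rc@[-.018,0,0]+p[:3])
E
```

```text
[-0.0095 -0.0012  0.095   0.0103  0.0411 -0.0029] [[-0.1, 0.4], [-0.0, 0.3], [1.9, 0.2], [-1.9, 0.2], [0.7, -0.3], [-0.4, -0.2], [-2.4, -0.2], [1.6, -0.4]]
bar in tool [ 0.02716453 -0.00045108  0.03045877] bottom front [-0.02750243 -0.00127427  0.09426195]
```

Run:
```python
from held import *
s=state(); R=toolR(s); w=load('w6')
for n in('w0','w1','w2','w5','w6'):
    pass
L=np.array([(.018,.033,.084),(.018,-.033,.084),(.034,.018,.066),(.034,-.018,.066),(.036,.027,.018),(.036,-.027,.018),(-.018,.033,.084),(-.018,-.033,.084)])
U=np.array(un([(216,357),(570,357),(298,252),(487,252),(283,203),(499,203),(232,530),(555,530)],130,100,2.6))
R0=np.diag([1.,-1,-1]); print('cam',R.T@(ray(w,(280,210))[0]-s['position']))
for pit in (0,.02,.04,-.02):
    f=lambda p:(proj(w,(L@(R0@Ro.from_euler('y',pit).as_matrix()).T+p)@R.T+s['position'])-U).ravel()
    r=least_squares(f,[-.004,0,.09],loss='soft_l1'); print(pit,np.round(r.x,4),round(r.cost,2),np.round(f(r.x).reshape(-1,2)[:,1],1))
```

```text
cam [ 0.0738996   0.00024821 -0.14050938]
0 [-0.0068 -0.0005  0.0959] 11.26 [ 1.7  1.7  0.4  0.4 -3.  -3.  -0.8 -0.6]
0.02 [-0.0083 -0.0005  0.0957] 8.02 [ 1.   1.1  0.4  0.4 -1.6 -1.6 -0.6 -0.5]
0.04 [-0.0095 -0.0005  0.0951] 5.95 [ 0.3  0.4  0.2  0.2 -0.3 -0.3 -0.4 -0.3]
-0.02 [-0.0054 -0.0005  0.0961] 14.87 [ 2.3  2.3  0.5  0.5 -4.5 -4.5 -0.9 -0.8]
```

>>> servo_tool:
  targets: [0,0,-3,0,0,0,-7,0,0,0,-11,0,0,0,-15,0,0,0,-19,0]

```text
clock: 5.57
position: [0.4311, -0.1546, 0.301]
tcp_rot: [-0.0, 0.947, 0.321, 0.001]
ft_force: [1.8, -0.7, -2.0]
width: 0.124
```

Run:
```python
from h import *
go([.45,.1,.355],-55)
```

```text
t 5.57 pos [ 0.4311 -0.1546  0.301 ] yang -52.5 tilt [ 9.e-04  7.e-04 -1.e+00] F [ 1.8  -0.7  -1.99] w 0.124
shift cm [ 17.01 -19.04  -5.38] turn 0.044 |d|/4.17= 6.3 turn rows 0.3
```

>>> servo_tool:
  targets: [1.5,-1.7,-1.5,0,3.7,-4,-3,0,6,-6.7,-4.5,0,8.3,-9.3,-5.5,0,10.8,-12,-5.5,0]

```text
clock: 5.98
position: [0.4449, 0.0076, 0.3566]
tcp_rot: [0.0, 0.947, 0.321, 0.002]
ft_force: [1.3, -0.9, -2.2]
width: 0.123
```

Run:
```python
from h import *
go([.47,.18,.355],-60.7)
```

```text
t 5.98 pos [0.4449 0.0076 0.3566] yang -52.54 tilt [ 0.0048  0.0015 -1.    ] F [ 1.32 -0.91 -2.17] w 0.123
shift cm [ 12.47 -12.16   0.2 ] turn 0.142 |d|/4.17= 4.2 turn rows 1.1
```

>>> servo_tool:
  targets: [2.5,-2.5,0,0.03,5,-5,0,0.06,7.5,-7.5,0,0.1,10,-10,0,0.14,12.5,-12.2,0,0.14]

```text
clock: 6.4
position: [0.4686, 0.1816, 0.3539]
tcp_rot: [-0.0, 0.967, 0.254, 0.0]
ft_force: [1.2, -0.0, -1.7]
width: 0.128
```

Run:
```python
from h import *
go([.52,.315,.355],-60.75)
```

```text
t 6.4 pos [0.4686 0.1816 0.3539] yang -60.54 tilt [ 0.e+00  7.e-04 -1.e+00] F [ 1.17 -0.03 -1.67] w 0.128
shift cm [11.03 -9.09 -0.1 ] turn 0.004 |d|/4.17= 3.4 turn rows 0.0
```

>>> servo_tool:
  targets: [2.7,-2.2,0,0,5.5,-4.5,0,0,8.3,-6.8,0,0,11,-9.1,0,0,11,-9.1,0,0]

```text
clock: 6.82
position: [0.519, 0.3213, 0.3507]
tcp_rot: [-0.001, 0.966, 0.259, -0.001]
ft_force: [-1.3, 0.9, -3.9]
width: 0.13
```

>>> servo_tool:
  targets: [0,0,0,0,0,0,0,0]

```text
clock: 6.98
position: [0.52, 0.3122, 0.3534]
tcp_rot: [0.001, 0.967, 0.254, -0.0]
ft_force: [-0.0, -1.2, -2.3]
width: 0.122
```

Run:
```python
from h import *
go([.534,.3324,.355],-60.75)
for c in('wrist','top','side'): snap(c,c[0]+'7')
crop('t7','t7a',90,90,250,210,5);crop('s7','s7a',110,130,270,250,5)
```

```text
t 6.98 pos [0.52   0.3122 0.3534] yang -60.52 tilt [-5.0e-04 -1.6e-03 -1.0e+00] F [-0.03 -1.2  -2.32] w 0.122
shift cm [ 2.21 -1.08 -0.16] turn 0.004 |d|/4.17= 0.6 turn rows 0.0
```

View pics/w7.png

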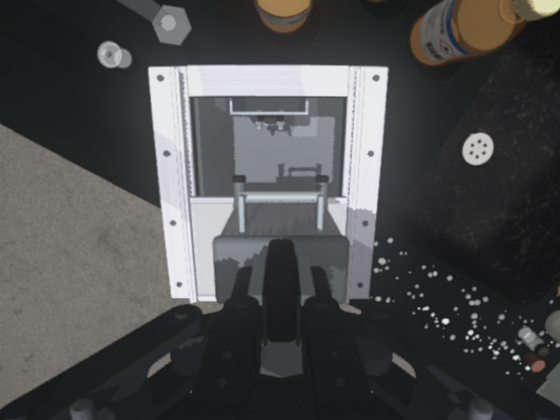

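View pics/t7a.png

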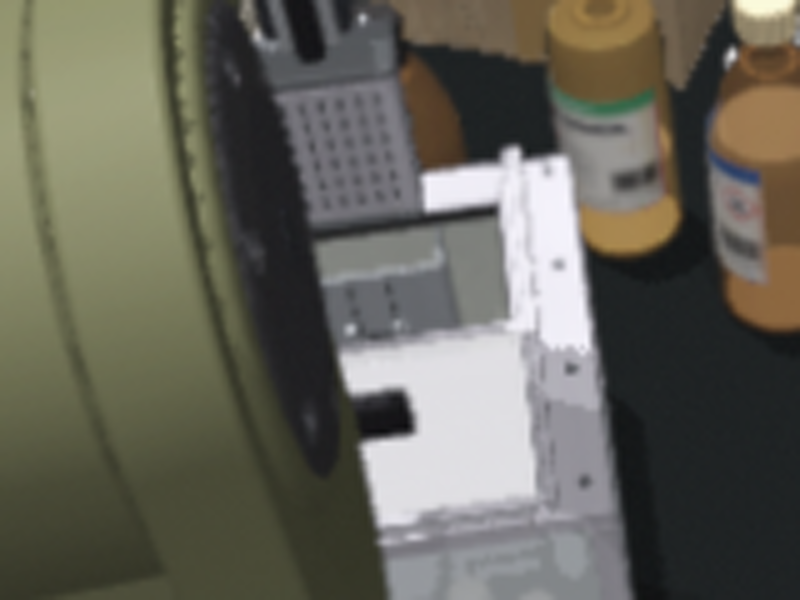

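View pics/s7a.png

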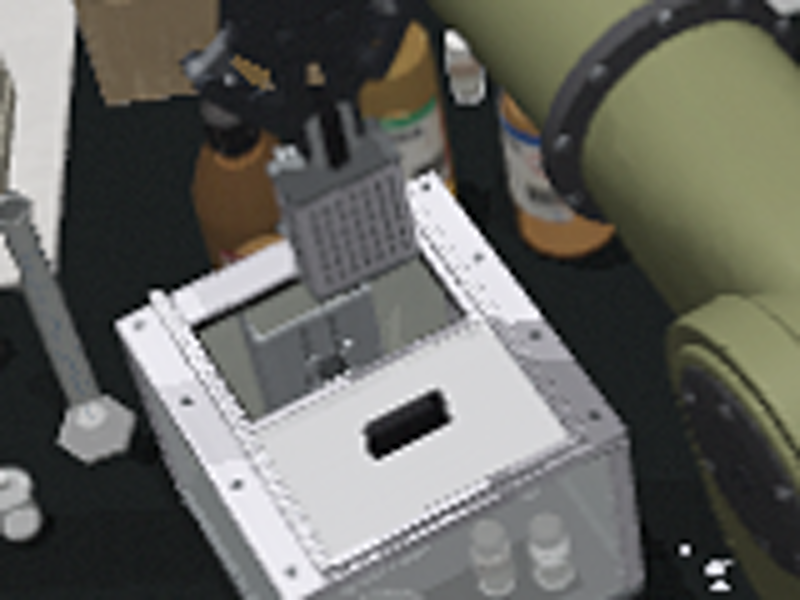

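Run:
```python
from h import *
crop('w7','w7a',140,55,400,205,3)
crop('w7','w7b',195,160,365,290,4.6)
```

```text
(no output)
```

View pics/w7a.png

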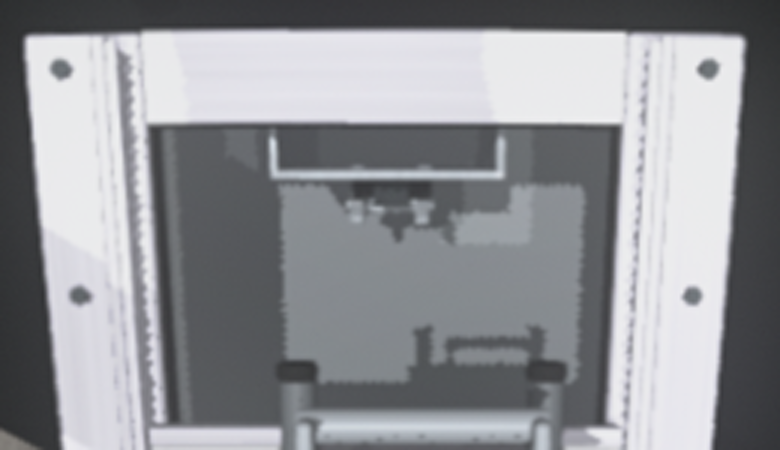

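View pics/w7b.png

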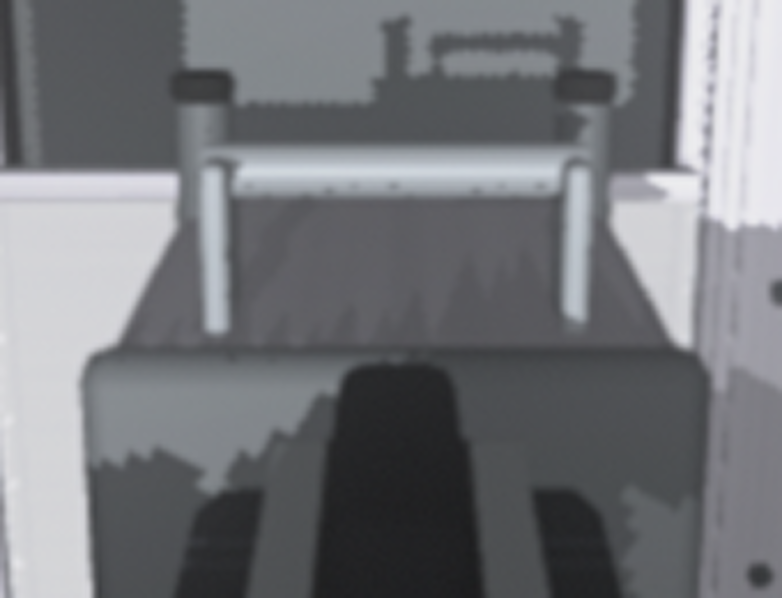

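Run:
```python
from held import *
s=state(); R=toolR(s); w=load('w7'); pos=np.array([.5205,.3145,.3535])
print('cam-in-tool pos check', ray(w,(280,210))[0]-s['position'], s['position'])
# tool frame anchored on camera: use constant camera-in-tool from start
cam=np.array([.0741,0,-.1415]); pos=ray(w,(280,210))[0]-R@cam; print('tcp from cam',pos)
B=[(.118,.108,.175),(.118,-.108,.175),(.092,.072,.175),(.092,-.072,.175),(.075,.038,.152),(.075,-.038,.152)]
U=un([(25,36),(744,36),(148,124),(622,124),(271,179),(503,179)],140,55,3)
p,r=fit([('w7',B,U)],[.5,.3,.5]); print('box',p,np.round(r,1).tolist())
L=np.array([(.018,.033,.084),(.018,-.033,.084),(.034,.018,.066),(.034,-.018,.066),(.037,.027,.016),(.037,-.027,.016)])
U=np.array(un([(84,350),(708,350),(232,172),(562,172),(202,86),(585,86)],195,160,4.6))
R0=np.diag([1.,-1,-1])
for pit in (0,.03,.06):
    f=lambda q:(proj(w,(L@(R0@Ro.from_euler('yz',[pit,q[3]]).as_matrix()).T+q[:3])@R.T+pos)-U).ravel()
    r=least_squares(f,[-.004,0,.09,0],loss='soft_l1'); q=r.x
    Rc=R0@Ro.from_euler('yz',[pit,q[3]]).as_matrix()
    bw=R@(Rc@[.034,0,.066]+q[:3])+pos; c_,s_=np.cos(p[2]),np.sin(p[2]); d=bw-np.array([p[0],p[1],0])
    yaw=Ro.from_matrix(R@Rc).as_euler('zyx')[0]
    print(pit,np.round(q,4),round(r.cost,2),'bar in box',np.round([c_*d[0]+s_*d[1],-s_*d[0]+c_*d[1],bw[2]],4),'yaw diff',round(yaw-p[2],4),np.round(f(q).reshape(-1,2),1).tolist())
```

```text
cam-in-tool pos check [0.06589301 0.03678614 0.14141226] [0.52021287 0.31117406 0.35467783]
tcp from cam [0.52165775 0.31165183 0.35452314]
box [0.50714743 0.31687724 0.51192224] [[-0.9, -0.0], [1.0, -0.1], [-0.4, 0.1], [0.2, 0.1], [0.1, -0.0], [0.1, 0.0]]
0 [-0.0064  0.0001  0.0958  0.0034] 15.19 bar in box [ 0.0378 -0.0117  0.3247] yaw diff 0.0042 [[0.1, 2.6], [-0.3, 2.3], [1.1, -0.1], [-1.8, -0.3], [1.2, -5.6], [-0.5, -5.8]]
0.03 [-0.0084  0.0001  0.0951  0.0025] 9.71 bar in box [ 0.0376 -0.0117  0.3244] yaw diff 0.0035 [[-0.0, 1.8], [-0.1, 1.6], [1.2, -0.1], [-1.9, -0.2], [1.4, -3.3], [-0.6, -3.4]]
0.06 [-0.0104  0.0001  0.0941  0.0015] 4.71 bar in box [ 0.0376 -0.0117  0.3243] yaw diff 0.0031 [[-0.2, 1.0], [0.1, 0.9], [1.3, -0.1], [-1.9, -0.2], [1.6, -1.1], [-0.7, -1.2]]
```

Run:
```python
from held import *
w=load('w7'); s=state(); R=toolR(s); pos=np.array([.52165775,.31165183,.35452314]); p=[.50715,.31688,.5119]
c_,s_=np.cos(p[2]),np.sin(p[2])
for zt in(.0235,.03):
  for nm,uv,dz in(('barL',(232,172),0),('barR',(562,172),0),('footL',(202,86),-.05),('footR',(585,86),-.05),('canL',(100,350),.018),('canR',(692,350),.018)):
    u=un([uv],195,160,4.6)[0]; P=onz(w,u,pos[2]-zt+dz); d=P[:2]-p[:2]; T=R.T@(P-pos)
    print(zt,nm,'box xy',np.round([c_*d[0]+s_*d[1],-s_*d[0]+c_*d[1]],4),'tool',np.round(T[:2],4))
d=pos[:2]-p[:2]; print('tcp in box',c_*d[0]+s_*d[1],-s_*d[0]+c_*d[1])
```

```text
0.0235 barL box xy [0.0393 0.0062] tool [ 0.0292 -0.0179]
0.0235 barR box xy [ 0.0394 -0.0299] tool [0.0292 0.0183]
0.0235 footL box xy [0.0383 0.0155] tool [ 0.0281 -0.0272]
0.0235 footR box xy [ 0.0384 -0.0383] tool [0.0282 0.0267]
0.0235 canL box xy [0.0255 0.0183] tool [ 0.0154 -0.0299]
0.0235 canR box xy [ 0.0256 -0.0418] tool [0.0155 0.0301]
0.03 barL box xy [0.0375 0.0069] tool [ 0.0274 -0.0186]
0.03 barR box xy [ 0.0376 -0.0306] tool [0.0275 0.019 ]
0.03 footL box xy [0.0369 0.0163] tool [ 0.0267 -0.028 ]
0.03 footR box xy [ 0.037  -0.0391] tool [0.0268 0.0275]
0.03 canL box xy [0.0229 0.0196] tool [ 0.0128 -0.0312]
0.03 canR box xy [ 0.023  -0.0431] tool [0.0129 0.0314]
tcp in box 0.010087141360818064 -0.011664396717287803
```

>>> servo_tool:
  targets: [0.7,-0.4,0,0,1.4,-0.8,0,0,2.1,-1.2,0,0,2.1,-1.2,1.5,0,2.1,-1.2,3,0]

```text
clock: 7.55
position: [0.533, 0.3351, 0.3243]
tcp_rot: [-0.001, 0.967, 0.255, 0.001]
ft_force: [-0.1, -0.6, -2.4]
width: 0.127
```

>>> servo_tool:
  targets: [0,0,1,0,0,0,2,0,0,0,2,0,0,0,2,0]

```text
clock: 7.88
position: [0.5322, 0.3336, 0.3036]
tcp_rot: [0.0, 0.967, 0.255, -0.0]
ft_force: [0.8, 0.8, -1.6]
width: 0.122
```

```bash
cat > box.py <<'E'
from h import *
p=[.50715,.31688,.5119]
def inbox(P):
    c_,s_=np.cos(p[2]),np.sin(p[2]); d=np.array(P)[:2]-p[:2]
    return np.round([c_*d[0]+s_*d[1],-s_*d[0]+c_*d[1],P[2]],4)
def toolpos(w,s):
    R=toolR(s); return ray(w,(280,210))[0]-R@np.array([.0741,0,-.1415])
def rep():
    s=state(); R=toolR(s); b=s['position']+R@[.0292,0,.0235]
    print('t',round(float(s['clock']),2),'tcp box',inbox(s['position']),'bar box',inbox(b),'ang',round(np.degrees(np.arctan2(R[1,1],R[0,1])),2),'tilt',np.round(R[:,2],4),'Fworld',np.round(s['ft_force'],2),'Fbox',inbox(np.r_[np.array(p[:2])+s['ft_force'][:2],s['ft_force'][2]]),'M',np.round(s['torque'],2),'w',round(float(s['width']),3))
E
python3 - <<'E'
from box import *
rep()
for c in('wrist','top','side'): snap(c,c[0]+'8')
rep()
crop('t8','t8a',90,90,250,210,5);crop('s8','s8a',110,130,270,250,5)
crop('w8','w8a',140,55,400,255,3)
E
```

```text
t 7.88 tcp box [0.03   0.0023 0.3036] bar box [0.0592 0.0024 0.2801] ang -60.5 tilt [-7.e-04 -5.e-04 -1.e+00] Fworld [ 0.81  0.79 -1.58] Fbox [ 1.095   0.2869 -1.5796] M [ 0.01 -0.01 -0.02] w 0.122
t 8.03 tcp box [0.0306 0.0021 0.3052] bar box [0.0599 0.0022 0.2817] ang -60.51 tilt [ 0.0016  0.0011 -1.    ] Fworld [ 0.47 -0.35 -2.05] Fbox [ 0.234  -0.5329 -2.0472] M [-0.01 -0.01  0.01] w 0.13
```

View pics/w8a.png

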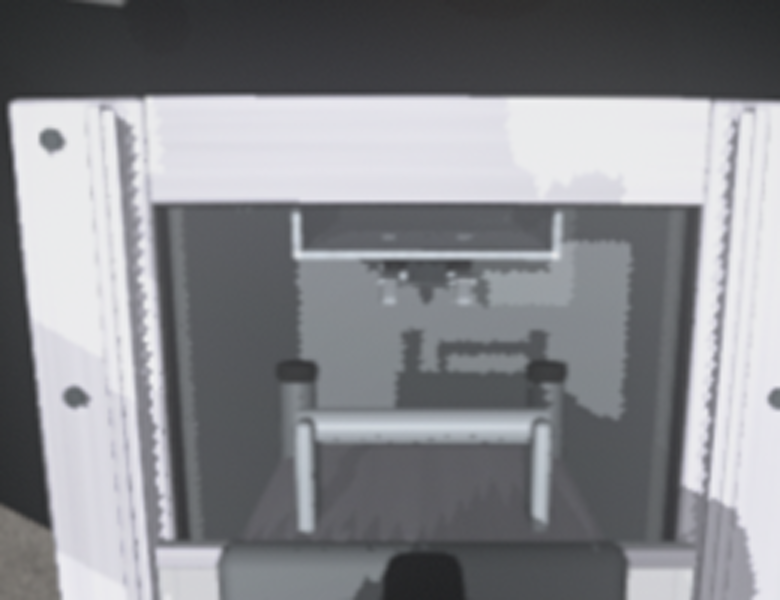

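View pics/s8a.png

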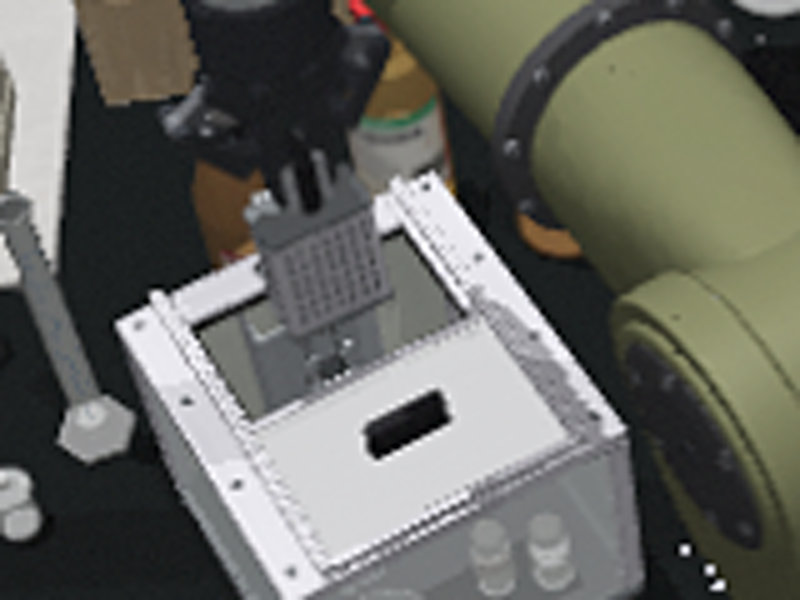

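Run:
```python
from box import *
w=load('w8')
for v in (542,552): print(inbox(onz(w,(140+190/3,55+v/3),.182)),inbox(onz(w,(140+190/3,55+v/3),.175)))
print(inbox(onz(w,(140+299/3,55+258/3),.152)),inbox(onz(w,(140+559/3,55+258/3),.152)))
print(inbox(onz(w,(140+425/3,55+425/3),.2815)))
for u in(390,465): print('tine',inbox(onz(w,(140+u/3,55+290/3),.131)))
```

```text
[-1.00e-04  6.59e-02  1.82e-01] [-0.0029  0.0676  0.175 ]
[-0.0031  0.0661  0.182 ] [-0.006   0.0679  0.175 ]
[0.0752 0.0364 0.152 ] [ 0.0754 -0.038   0.152 ]
[0.0607 0.0006 0.2815]
tine [0.0633 0.0111 0.131 ]
tine [ 0.0633 -0.0121  0.131 ]
```

>>> servo_tool:
  targets: [0,0.1,0.7,0,0,0.1,2,0,0,0.1,3.5,0,0,0.1,5,0,0,0.1,6.3,0]

```text
clock: 8.45
position: [0.5323, 0.3323, 0.2389]
tcp_rot: [0.0, 0.967, 0.255, -0.001]
ft_force: [-0.6, 0.6, -2.1]
width: 0.125
```

>>> servo_tool:
  targets: [0,0,1,0,0,0,2,0,0,0,3,0,0,0,3.5,0,0,0,3.7,0]

```text
clock: 8.87
position: [0.5324, 0.3325, 0.2028]
tcp_rot: [0.0, 0.967, 0.255, -0.001]
ft_force: [0.2, -0.2, -2.1]
width: 0.126
```

Run:
```python
from box import *
rep()
for c in('wrist','side'): snap(c,c[0]+'9')
rep()
crop('s9','s9a',110,130,270,250,5)
crop('w9','w9a',140,55,420,265,2.8)
```

```text
t 8.87 tcp box [0.0297 0.0012 0.2028] bar box [0.0589 0.0013 0.1793] ang -60.5 tilt [-1.1e-03 -8.0e-04 -1.0e+00] Fworld [ 0.2  -0.23 -2.14] Fbox [ 0.0616 -0.3035 -2.1422] M [-0.03 -0.05 -0.06] w 0.126
t 8.97 tcp box [0.0301 0.0012 0.2039] bar box [0.0593 0.0013 0.1804] ang -60.51 tilt [-0. -0. -1.] Fworld [-0.36 -0.06 -1.43] Fbox [-0.3432  0.127  -1.4283] M [-0.02 -0.03 -0.03] w 0.129
```

View pics/w9a.png

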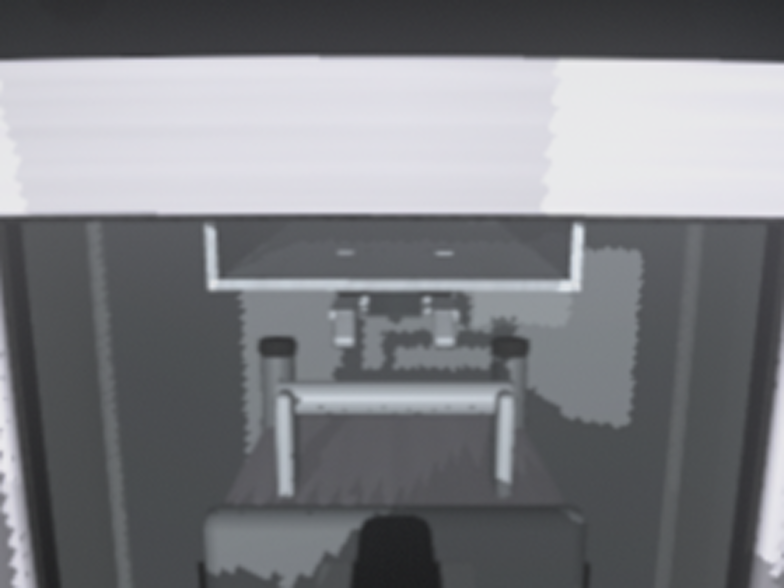

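View pics/s9a.png

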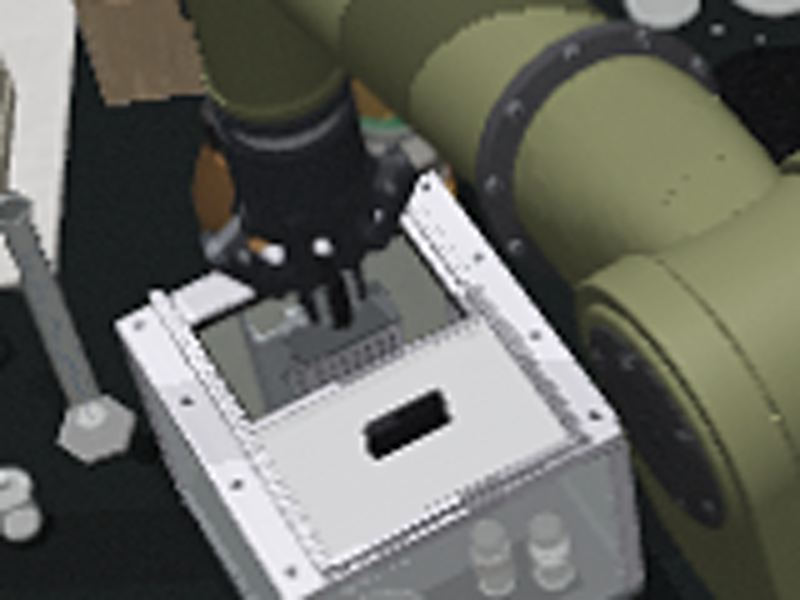

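>>> servo_tool:
  targets: [0,0,0.8,0,0,0.05,1.8,0,0,0.05,2.7,0,0,0.05,3.3,0,0,0.05,3.4,0]

```text
clock: 9.38
position: [0.5321, 0.3316, 0.1678]
tcp_rot: [0.001, 0.967, 0.255, -0.002]
ft_force: [-0.2, 0.3, -1.9]
width: 0.127
```

>>> servo_tool:
  targets: [0,0,0,0]

```text
clock: 9.47
position: [0.5326, 0.332, 0.169]
tcp_rot: [0.0, 0.967, 0.255, -0.001]
ft_force: [1.1, -0.3, -1.2]
width: 0.122
```

Run:
```python
from box import *
rep()
for c in('wrist',): snap(c,c[0]+'10')
rep()
crop('w10','w10a',140,55,420,265,2.8)
```

```text
t 9.47 tcp box [0.0296 0.0007 0.169 ] bar box [0.0588 0.0008 0.1455] ang -60.5 tilt [-0.0013 -0.001  -1.    ] Fworld [ 1.13 -0.32 -1.19] Fbox [ 0.8282 -0.8365 -1.1882] M [ 0.01 -0.01 -0.  ] w 0.122
t 9.52 tcp box [0.0301 0.0007 0.1698] bar box [0.0593 0.0008 0.1462] ang -60.5 tilt [-2.e-04 -2.e-04 -1.e+00] Fworld [-0.26 -1.12 -2.04] Fbox [-0.7764 -0.8529 -2.0432] M [-0.01 -0.03 -0.  ] w 0.128
```

View pics/w10a.png

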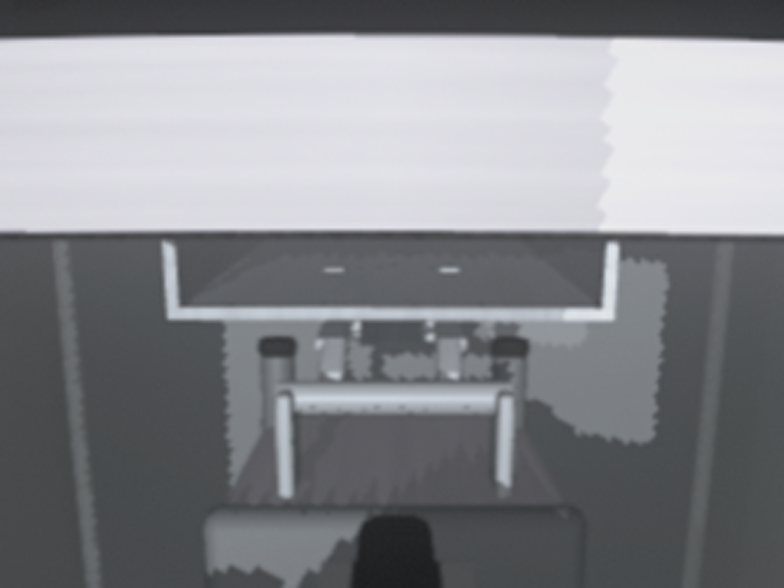

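>>> servo_tool:
  targets: [0.2,0.03,0,0,0.4,0.06,0,0,0.6,0.06,0,0,0.8,0.06,0,0,0.9,0.06,0,0]

```text
clock: 9.93
position: [0.5416, 0.3364, 0.1702]
tcp_rot: [-0.0, 0.967, 0.255, 0.0]
ft_force: [-0.8, -0.0, -2.2]
width: 0.123
```

>>> servo_tool:
  targets: [0.1,0,0,0,0.2,0,0,0,0.2,0,0,0]

```text
clock: 10.18
position: [0.5431, 0.3372, 0.17]
tcp_rot: [-0.0, 0.967, 0.255, 0.0]
ft_force: [0.6, 0.5, -2.5]
width: 0.127
```

Run:
```python
from box import *
rep()
for c in('wrist',): snap(c,c[0]+'11')
rep()
crop('w11','w11a',140,55,420,265,2.8)
```

```text
t 10.18 tcp box [4.13e-02 1.00e-04 1.70e-01] bar box [0.0705 0.0002 0.1465] ang -60.5 tilt [ 2.e-04  1.e-04 -1.e+00] Fworld [ 0.58  0.55 -2.54] Fbox [ 0.7724  0.1917 -2.5379] M [-0.03 -0.02  0.  ] w 0.127
t 10.23 tcp box [4.12e-02 1.00e-04 1.70e-01] bar box [0.0704 0.0002 0.1465] ang -60.51 tilt [ 1.e-04 -0.e+00 -1.e+00] Fworld [ 0.59  0.12 -2.25] Fbox [ 0.5752 -0.1842 -2.2497] M [-0.03 -0.    0.  ] w 0.129
```

View pics/w11a.png

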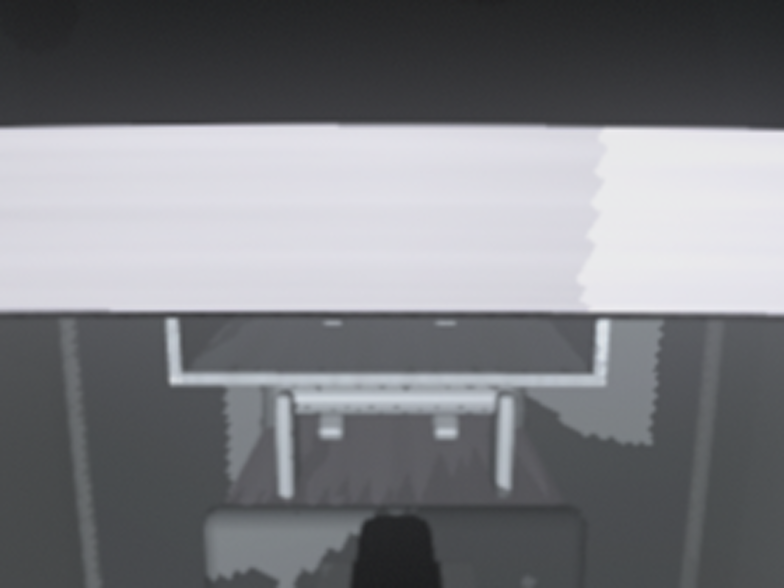

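The bar is now above the throat, with the tines in front of it at image (330,425) and (445,425) and centred on it. I'll creep forward to feel the panel.

>>> servo_tool:
  targets: [0.1,0,0,0,0.1,0,0,0]

```text
clock: 10.4
position: [0.5438, 0.3376, 0.17]
tcp_rot: [0.0, 0.967, 0.255, -0.0]
ft_force: [-0.0, -0.3, -2.7]
width: 0.123
```

>>> servo_tool:
  targets: [0.1,0,0,0,0.1,0,0,0]

```text
clock: 10.57
position: [0.5439, 0.3378, 0.1699]
tcp_rot: [0.0, 0.967, 0.255, -0.001]
ft_force: [-3.2, -1.4, -0.7]
width: 0.127
```

Run:
```python
from box import *
rep()
```

```text
t 10.57 tcp box [0.0423 0.0002 0.1699] bar box [0.0715 0.0003 0.1463] ang -60.5 tilt [-1.8e-03 -9.0e-04 -1.0e+00] Fworld [-3.24 -1.39 -0.66] Fbox [-3.5078  0.3744 -0.6585] M [-0.32  0.61  0.09] w 0.127
```

>>> servo_tool:
  targets: [-0.08,0,0,0,-0.08,0,0.4,0,-0.08,0,0.8,0,-0.08,0,1.2,0,-0.08,0,1.2,0]

```text
clock: 10.98
position: [0.5438, 0.3376, 0.1566]
tcp_rot: [0.0, 0.967, 0.255, -0.0]
ft_force: [-0.1, 0.4, -2.5]
width: 0.126
```

Run:
```python
from box import *
rep()
```

```text
t 10.98 tcp box [4.210e-02 1.000e-04 1.566e-01] bar box [0.0713 0.0002 0.1331] ang -60.5 tilt [-4.e-04 -5.e-04 -1.e+00] Fworld [-0.12  0.35 -2.51] Fbox [ 0.069   0.365  -2.5086] M [-0.04  0.03  0.01] w 0.126
```

Bar free at z 0.133. Continue down slowly, watching force.

>>> servo_tool:
  targets: [0,0,0.2,0,0,0,0.4,0,0,0,0.6,0,0,0,0.8,0,0,0,0.8,0]

```text
clock: 11.4
position: [0.5439, 0.3377, 0.1495]
tcp_rot: [0.0, 0.967, 0.255, -0.0]
ft_force: [-1.5, -1.2, -2.2]
width: 0.131
```

Run:
```python
from box import *
rep()
```

```text
t 11.4 tcp box [4.220e-02 1.000e-04 1.495e-01] bar box [0.0714 0.0002 0.126 ] ang -60.5 tilt [-1.e-04 -2.e-04 -1.e+00] Fworld [-1.53 -1.17 -2.19] Fbox [-1.9083 -0.2698 -2.1888] M [-0.18  0.25 -0.02] w 0.131
```

>>> servo_tool:
  targets: [-0.05,0,0.1,0,-0.05,0,0.2,0,-0.05,0,0.3,0,-0.05,0,0.4,0]

```text
clock: 11.73
position: [0.5438, 0.3377, 0.1461]
tcp_rot: [-0.0, 0.967, 0.255, 0.0]
ft_force: [0.3, -0.2, -2.1]
width: 0.13
```

>>> servo_tool:
  targets: [0,0,0.1,0,0,0,0.2,0,0,0,0.2,0]

```text
clock: 11.98
position: [0.5436, 0.3375, 0.1438]
tcp_rot: [-0.0, 0.967, 0.255, 0.0]
ft_force: [0.8, 0.2, -2.0]
width: 0.124
```

Run:
```python
from box import *
rep()
```

```text
t 11.98 tcp box [4.190e-02 1.000e-04 1.438e-01] bar box [0.0711 0.0002 0.1203] ang -60.51 tilt [ 2.e-04  1.e-04 -1.e+00] Fworld [ 0.75  0.19 -1.97] Fbox [ 0.7483 -0.2079 -1.9712] M [ 0.02 -0.01  0.01] w 0.124
```

>>> servo_tool:
  targets: [0,0,0.1,0,0,0,0.2,0,0,0,0.3,0,0,0,0.3,0]

```text
clock: 12.32
position: [0.5435, 0.3374, 0.1407]
tcp_rot: [0.0, 0.967, 0.255, -0.0]
ft_force: [-0.8, -0.6, -2.2]
width: 0.127
```

>>> servo_tool:
  targets: [0,0,0.1,0,0,0,0.2,0,0,0,0.2,0]

```text
clock: 12.57
position: [0.5438, 0.3376, 0.1391]
tcp_rot: [-0.0, 0.967, 0.255, 0.0]
ft_force: [0.7, -0.5, -2.1]
width: 0.13
```

Run:
```python
from box import *
rep()
```

```text
t 12.57 tcp box [4.210e-02 1.000e-04 1.391e-01] bar box [0.0713 0.0002 0.1156] ang -60.51 tilt [ 7.e-04  4.e-04 -1.e+00] Fworld [ 0.69 -0.48 -2.13] Fbox [ 0.3679 -0.7531 -2.1286] M [ 0.05 -0.14 -0.06] w 0.13
```

>>> servo_tool:
  targets: [0,0,0.1,0,0,0,0.2,0,0,0,0.2,0]

```text
clock: 12.82
position: [0.5438, 0.3377, 0.1382]
tcp_rot: [-0.0, 0.967, 0.255, 0.001]
ft_force: [-2.0, -0.8, 4.3]
width: 0.125
```

>>> servo_tool:
  targets: [0,0,0.1,0,0,0,0.2,0,0,0,0.2,0]

```text
clock: 13.07
position: [0.5438, 0.3377, 0.1365]
tcp_rot: [-0.0, 0.967, 0.255, 0.001]
ft_force: [-1.9, -1.5, 6.5]
width: 0.128
```

Run:
```python
from box import *
rep(); snap('wrist','w12'); crop('w12','w12a',140,105,420,315,2.8)
```

```text
t 13.07 tcp box [0.0422 0.0002 0.1365] bar box [0.0714 0.0003 0.113 ] ang -60.51 tilt [ 0.001  0.001 -1.   ] Fworld [-1.94 -1.55  6.48] Fbox [-2.45   -0.4002  6.482 ] M [-0.25  0.35 -0.03] w 0.128
```

View pics/w12a.png

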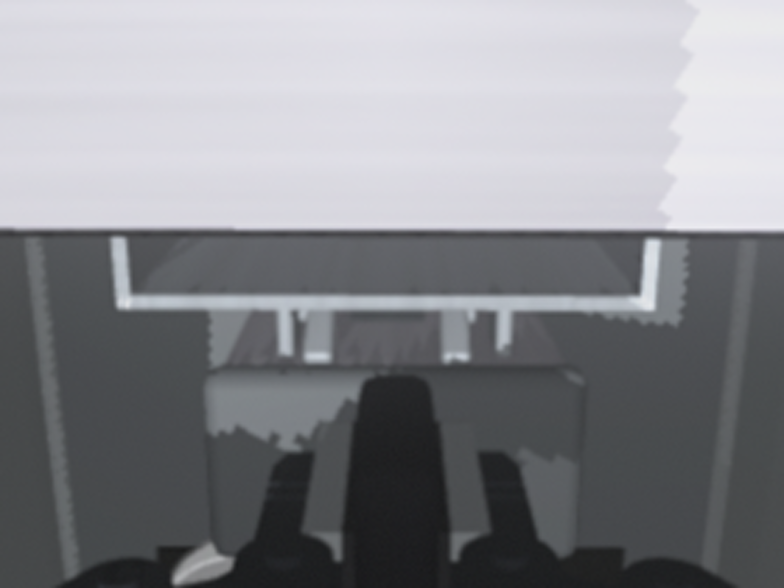

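>>> servo_tool:
  targets: [0,0,0.1,0,0,0,0.2,0]

```text
clock: 13.28
position: [0.5438, 0.3377, 0.1351]
tcp_rot: [-0.0, 0.967, 0.255, 0.001]
ft_force: [-3.8, -2.7, 11.3]
width: 0.122
```

>>> servo_tool:
  targets: [0,0,0.1,0,0,0,0.2,0]

```text
clock: 13.45
position: [0.5439, 0.3377, 0.1331]
tcp_rot: [-0.0, 0.967, 0.255, 0.001]
ft_force: [-3.3, -1.8, 7.7]
width: 0.123
```

Run:
```python
from box import *
rep()
```

```text
t 13.45 tcp box [0.0422 0.0002 0.1331] bar box [0.0714 0.0003 0.1097] ang -60.51 tilt [ 0.0011  0.0013 -1.    ] Fworld [-3.34 -1.79  7.72] Fbox [-3.7879  0.0731  7.7221] M [-0.29  0.56 -0.  ] w 0.123
```

>>> servo_tool:
  targets: [0,0,0.1,0,0,0,0.2,0]

```text
clock: 13.62
position: [0.5438, 0.3377, 0.13]
tcp_rot: [-0.0, 0.967, 0.255, 0.001]
ft_force: [-0.4, 0.1, 1.0]
width: 0.123
```

>>> servo_tool:
  targets: [0,0,0.1,0,0,0,0.2,0]

```text
clock: 13.78
position: [0.5438, 0.3377, 0.129]
tcp_rot: [-0.0, 0.967, 0.255, 0.0]
ft_force: [-6.7, -3.4, 15.9]
width: 0.127
```

Run:
```python
from box import *
rep()
```

```text
t 13.78 tcp box [0.0422 0.0002 0.129 ] bar box [0.0714 0.0003 0.1055] ang -60.5 tilt [ 8.e-04  1.e-03 -1.e+00] Fworld [-6.67 -3.41 15.93] Fbox [-7.481   0.2936 15.9286] M [-0.61  0.96 -0.02] w 0.127
```

>>> servo_tool:
  targets: [0,0,-0.1,0,0,0,-0.1,0]

```text
clock: 13.95
position: [0.5438, 0.3377, 0.1291]
tcp_rot: [-0.0, 0.967, 0.255, 0.001]
ft_force: [-3.2, -1.2, 7.2]
width: 0.128
```

Run:
```python
from box import *
rep(); snap('wrist','w13'); snap('side','s13'); rep(); crop('w13','w13a',140,105,420,315,2.8); crop('s13','s13a',110,130,270,250,5)
```

```text
t 13.95 tcp box [0.0422 0.0002 0.1291] bar box [0.0714 0.0003 0.1056] ang -60.5 tilt [ 9.e-04  8.e-04 -1.e+00] Fworld [-3.2  -1.18  7.15] Fbox [-3.3661  0.5377  7.1513] M [-0.26  0.37 -0.01] w 0.128
t 14.05 tcp box [0.0422 0.0002 0.1291] bar box [0.0714 0.0003 0.1056] ang -60.5 tilt [ 8.e-04  8.e-04 -1.e+00] Fworld [-2.02 -1.23  6.89] Fbox [-2.3652 -0.0856  6.8863] M [-0.25  0.35 -0.04] w 0.124
```

View pics/w13a.png

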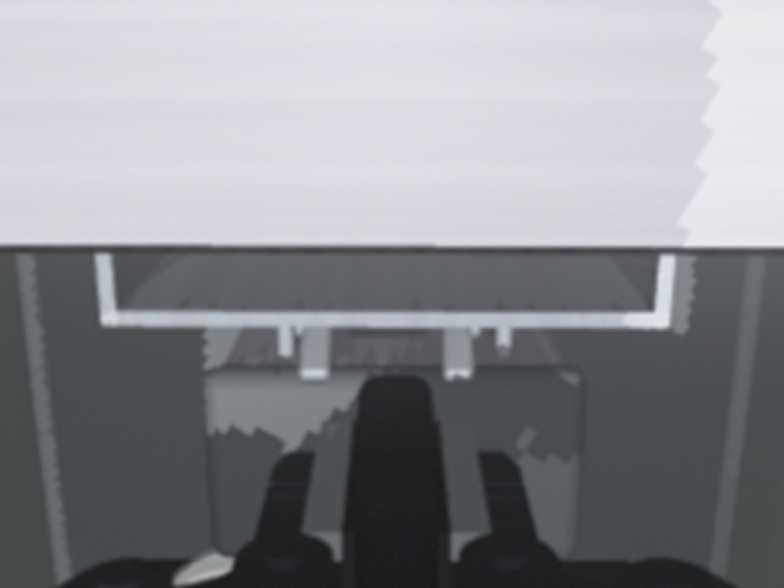

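View pics/s13a.png

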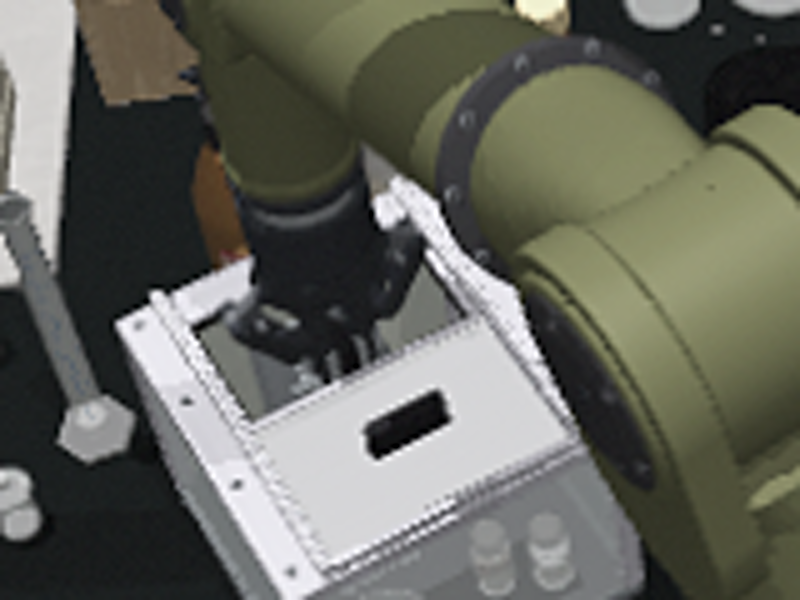

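>>> servo_tool:
  targets: [-0.03,0,-0.08,0,-0.03,0,-0.08,0]

```text
clock: 14.22
position: [0.5438, 0.3377, 0.1291]
tcp_rot: [-0.0, 0.967, 0.255, 0.001]
ft_force: [0.3, -0.0, 4.2]
width: 0.129
```

>>> servo_tool:
  targets: [0,0,0,0,0,0,0,0,0,0,0,0,0,0,0,0,0,0,0,0]
  gripper: 0.6

```text
clock: 14.63
position: [0.5431, 0.3372, 0.1284]
tcp_rot: [0.0, 0.967, 0.255, -0.0]
ft_force: [0.2, -0.3, -0.7]
width: 0.4
```

Run:
```python
from box import *
rep(); snap('wrist','w14'); rep(); crop('w14','w14a',140,105,420,315,2.8)
```

```text
t 14.63 tcp box [4.130e-02 1.000e-04 1.284e-01] bar box [7.050e-02 1.000e-04 1.049e-01] ang -60.51 tilt [-5.e-04 -4.e-04 -1.e+00] Fworld [ 0.24 -0.34 -0.66] Fbox [ 0.0394 -0.4169 -0.6558] M [-0.04  0.    0.05] w 0.4
t 14.68 tcp box [4.140e-02 1.000e-04 1.285e-01] bar box [0.0706 0.0002 0.105 ] ang -60.5 tilt [-3.e-04 -3.e-04 -1.e+00] Fworld [-1.52 -0.45 -0.24] Fbox [-1.5466  0.3505 -0.2447] M [ 0.    0.05 -0.  ] w 0.404
```

View pics/w14a.png

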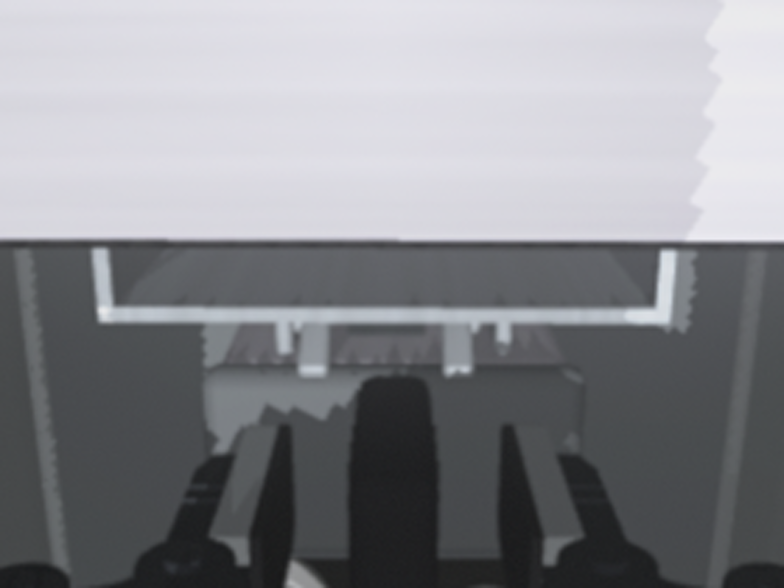

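The fingers are clear of the tab on both sides, and the cartridge's back edge hasn't shifted in the picture. Lifting straight out now.

>>> servo_tool:
  targets: [0,0,-0.5,0,0,0,-2,0,0,0,-4.5,0,0,0,-7.5,0,0,0,-10.5,0]

```text
clock: 15.1
position: [0.5429, 0.337, 0.2349]
tcp_rot: [0.0, 0.967, 0.255, -0.0]
ft_force: [0.9, 0.2, 0.0]
width: 0.399
```

>>> servo_tool:
  targets: [-1.5,0,-2.5,0,-4,0,-4.5,0,-6.5,0,-5.5,0,-7,0,-6,0,-7,0,-6,0]
  gripper: 1

```text
clock: 15.52
position: [0.4822, 0.3028, 0.2965]
tcp_rot: [-0.001, 0.967, 0.255, 0.002]
ft_force: [0.5, -0.2, 0.0]
width: 0.001
```

Run:
```python
from box import *
for c in('wrist','side','top'): snap(c,c[0]+'15')
rep(); crop('w15','w15a',140,20,420,230,2.8); crop('s15','s15a',110,130,270,250,5)
```

```text
t 15.67 tcp box [-0.0281 -0.      0.2931] bar box [0.001  0.     0.2696] ang -60.5 tilt [-3.e-04 -4.e-04 -1.e+00] Fworld [-0.39 -0.51 -0.37] Fbox [-0.5918 -0.2517 -0.3672] M [ 0.   -0.04  0.  ] w 0.003
```

View pics/w15.png

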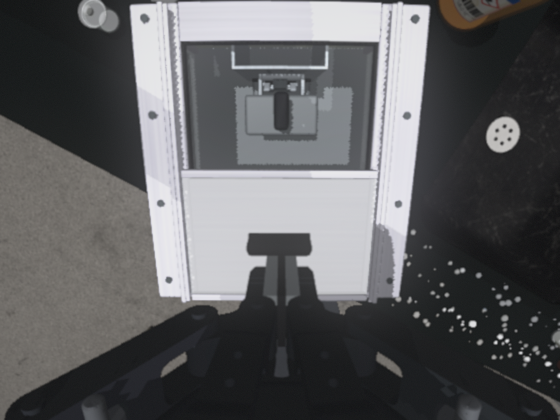

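View pics/s15a.png

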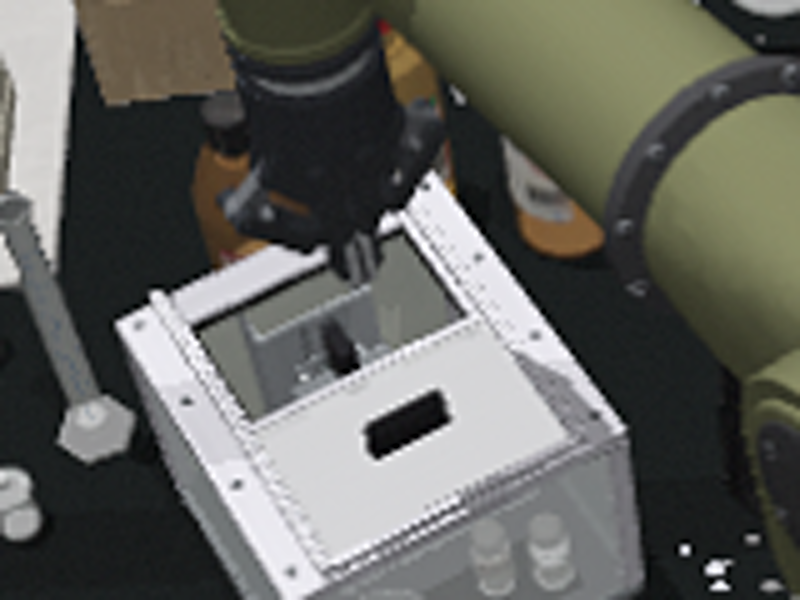

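>>> servo_tool:
  targets: [-1.2,0,0,0,-3,0,0.5,0,-5,0,1.5,0,-6.2,0,2.5,0,-6.6,0,3,0]

```text
clock: 16.08
position: [0.4236, 0.2695, 0.2616]
tcp_rot: [0.001, 0.967, 0.255, -0.002]
ft_force: [-0.3, 0.5, -1.2]
width: -0.002
```

>>> servo_tool:
  targets: [0,0,1.5,0,0,0,3,0,0,0,4.5,0,0,0,5.5,0,0,0,5.5,0]

```text
clock: 16.5
position: [0.4242, 0.2697, 0.2059]
tcp_rot: [0.001, 0.967, 0.255, -0.002]
ft_force: [-1.1, -0.1, 0.4]
width: 0.002
```

Run:
```python
from box import *
rep()
for c in('wrist','side'): snap(c,c[0]+'16')
rep(); crop('s16','s16a',110,130,270,250,5)
```

```text
t 16.5 tcp box [-0.0954 -0.0005  0.2059] bar box [-0.0663 -0.0004  0.1822] ang -60.51 tilt [-0.0037 -0.0034 -1.    ] Fworld [-1.14 -0.13  0.35] Fbox [-1.0541  0.4431  0.3514] M [-0.08  0.02  0.03] w 0.002
t 16.6 tcp box [-0.0941 -0.0003  0.2085] bar box [-0.065  -0.0003  0.185 ] ang -60.51 tilt [-5.e-04 -8.e-04 -1.e+00] Fworld [ 0.75  0.69 -0.12] Fbox [ 0.9881  0.2373 -0.1206] M [-0.01 -0.04  0.02] w 0.002
```

View pics/w16.png

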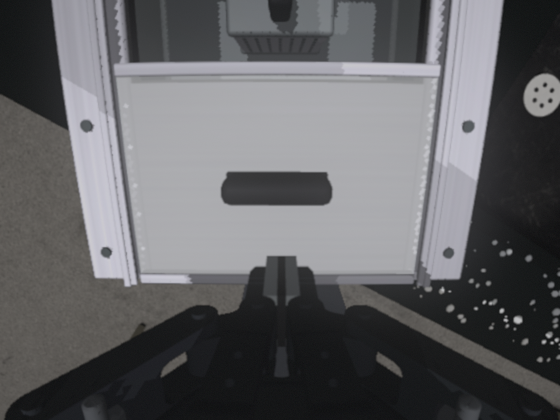

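View pics/s16a.png

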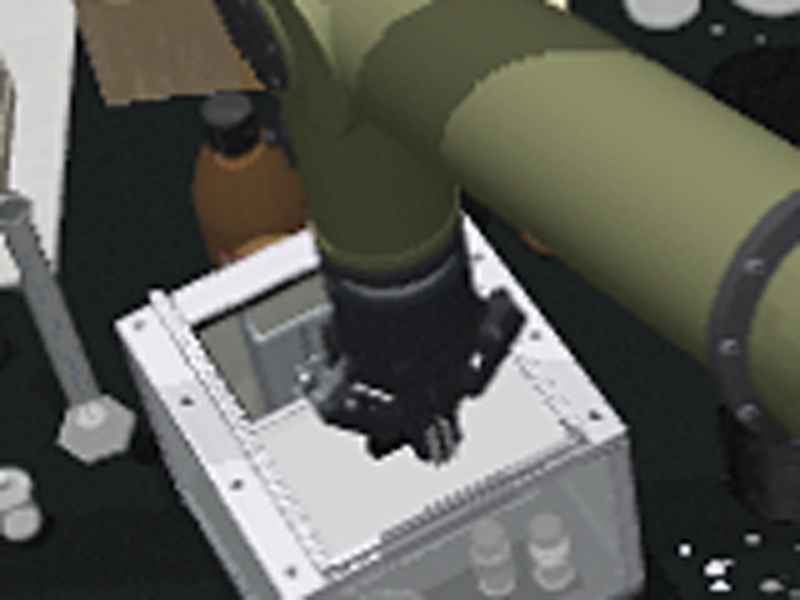

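>>> servo_tool:
  targets: [0,-0.1,0.7,0,0,-0.2,1.4,0,0,-0.2,1.6,0,0.5,-0.2,1.6,0,1,-0.2,1.6,0]

```text
clock: 17.02
position: [0.4329, 0.2773, 0.1929]
tcp_rot: [-0.0, 0.967, 0.255, 0.0]
ft_force: [-0.0, 0.4, 0.6]
width: 0.003
```

>>> servo_tool:
  targets: [0.4,0,0,0,0.8,0,0,0,1.2,0,0,0,1.6,0,0,0,2,0,0,0]

```text
clock: 17.43
position: [0.4503, 0.287, 0.1929]
tcp_rot: [0.0, 0.967, 0.255, -0.0]
ft_force: [-1.2, 0.1, 1.8]
width: -0.001
```

Run:
```python
from box import *
rep(); snap('wrist','w17'); rep()
```

```text
t 17.43 tcp box [-0.0642  0.0018  0.1929] bar box [-0.035   0.0018  0.1694] ang -60.51 tilt [-2.e-04 -1.e-04 -1.e+00] Fworld [-1.18  0.11  1.81] Fbox [-0.9714  0.6738  1.8126] M [-0.21  0.22  0.01] w -0.001
t 17.48 tcp box [-0.0634  0.0018  0.1929] bar box [-0.0342  0.0019  0.1694] ang -60.51 tilt [ 7.e-04  3.e-04 -1.e+00] Fworld [ 0.79  0.14 -0.12] Fbox [ 0.7543 -0.2614 -0.1201] M [-0.01 -0.05  0.04] w 0.001
```

View pics/w17.png

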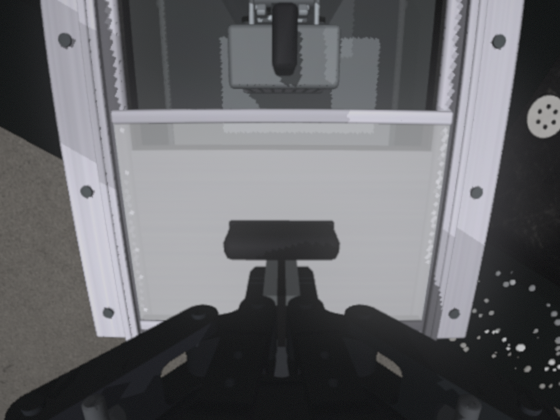

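>>> servo_tool:
  targets: [0.6,0,0,0,1.2,0,0,0,1.8,0,0,0,2.4,0,0,0,3,0,0,0]

```text
clock: 17.9
position: [0.4768, 0.3019, 0.1928]
tcp_rot: [0.0, 0.967, 0.255, 0.0]
ft_force: [-1.7, -0.8, 1.5]
width: -0.0
```

>>> servo_tool:
  targets: [0.6,0,0,0,1.2,0,0,0,1.8,0,0,0,2.4,0,0,0,3,0,0,0]

```text
clock: 18.32
position: [0.5029, 0.3166, 0.1928]
tcp_rot: [0.0, 0.967, 0.254, 0.0]
ft_force: [-0.9, -2.0, 0.8]
width: -0.0
```

Run:
```python
from box import *
rep(); snap('wrist','w18'); rep()
```

```text
t 18.32 tcp box [-0.0039  0.0018  0.1928] bar box [0.0253 0.0019 0.1693] ang -60.51 tilt [ 1.e-04 -2.e-04 -1.e+00] Fworld [-0.92 -2.04  0.81] Fbox [-1.8074 -1.33    0.8073] M [-0.31  0.2  -0.01] w -0.0
t 18.37 tcp box [-0.0027  0.002   0.1927] bar box [0.0265 0.0021 0.1693] ang -60.51 tilt [ 1.4e-03  6.0e-04 -1.0e+00] Fworld [ 1.74  0.52 -0.69] Fbox [ 1.7752 -0.3976 -0.6872] M [ 0.02 -0.06 -0.03] w 0.004
```

View pics/w18.png

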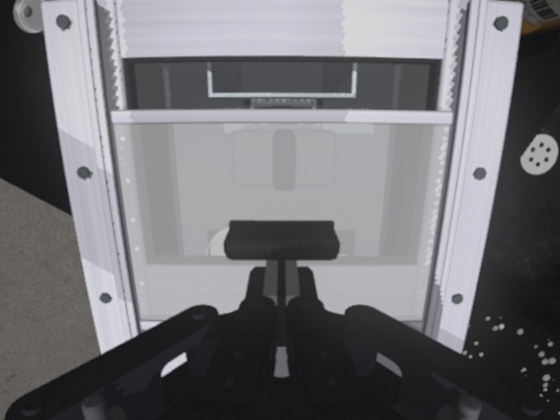

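>>> servo_tool:
  targets: [0.5,0,0,0,1,0,0,0,1.5,0,0,0,1.9,0,0,0,2.2,0,0,0]

```text
clock: 18.78
position: [0.5218, 0.3275, 0.1927]
tcp_rot: [-0.0, 0.967, 0.255, 0.0]
ft_force: [-0.5, -0.8, 0.3]
width: -0.001
```

>>> servo_tool:
  targets: [0.2,0,0,0,0.4,0,0,0,0.6,0,0,0]

```text
clock: 19.03
position: [0.5266, 0.3303, 0.1928]
tcp_rot: [-0.0, 0.967, 0.255, -0.0]
ft_force: [-1.2, -1.6, 0.5]
width: -0.001
```

Run:
```python
from box import *
rep(); snap('wrist','w19'); rep()
```

```text
t 19.03 tcp box [0.0236 0.0021 0.1928] bar box [0.0528 0.0022 0.1693] ang -60.5 tilt [-2.e-04  0.e+00 -1.e+00] Fworld [-1.24 -1.56  0.49] Fbox [-1.8477 -0.7496  0.4927] M [-0.21  0.24  0.  ] w -0.001
t 19.08 tcp box [0.024  0.0021 0.1928] bar box [0.0532 0.0022 0.1693] ang -60.5 tilt [ 3.e-04  2.e-04 -1.e+00] Fworld [-0.58 -0.94 -0.43] Fbox [-0.9614 -0.5372 -0.4288] M [-0.11  0.03  0.05] w -0.001
```

View pics/w19.png

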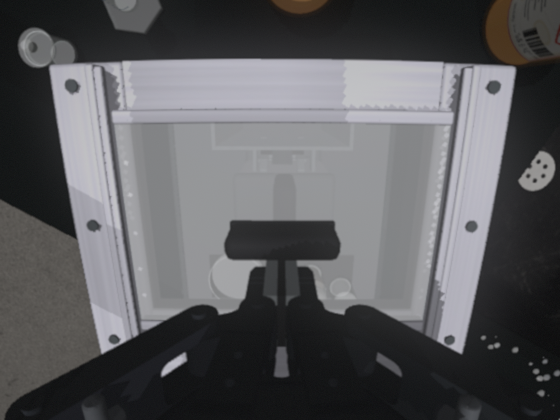

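Lid nearly shut. I'll push in small steps until the stop is felt.

>>> servo_tool:
  targets: [0.1,0,0,0,0.2,0,0,0,0.2,0,0,0]

```text
clock: 19.33
position: [0.5278, 0.3309, 0.1928]
tcp_rot: [0.0, 0.967, 0.255, -0.001]
ft_force: [-2.6, -2.2, 1.8]
width: 0.003
```

>>> servo_tool:
  targets: [0.1,0,0,0,0.2,0,0,0,0.2,0,0,0]

```text
clock: 19.58
position: [0.5279, 0.331, 0.1928]
tcp_rot: [0.001, 0.967, 0.255, -0.003]
ft_force: [-7.9, -4.6, 5.0]
width: -0.001
```

Run:
```python
from box import *
rep()
```

```text
t 19.58 tcp box [0.025  0.0022 0.1928] bar box [0.054  0.0023 0.1691] ang -60.5 tilt [-0.0052 -0.0027 -1.    ] Fworld [-7.9  -4.57  4.96] Fbox [-9.1225 -0.1116  4.9564] M [-1.05  1.69 -0.04] w -0.001
```

>>> servo_tool:
  targets: [-0.5,0,0,0,-1.2,0,0,0,-2,0,0,0,-2.2,0,-1.5,0,-2.4,0,-3.5,0]

```text
clock: 20.0
position: [0.5077, 0.3195, 0.2264]
tcp_rot: [0.001, 0.967, 0.255, -0.001]
ft_force: [-0.7, -0.3, -0.7]
width: 0.0
```

>>> servo_tool:
  targets: [-1,0,-2,0,-2.5,0,-4,0,-4,0,-6,0,-5,0,-8,0,-5.5,0,-9,0]

```text
clock: 20.42
position: [0.4611, 0.2932, 0.3211]
tcp_rot: [-0.001, 0.967, 0.255, 0.002]
ft_force: [0.6, -0.2, 0.7]
width: 0.006
```

>>> servo_tool:
  targets: [0,0,0,0,0,0,0,0,0,0,0,0,0,0,0,0]

```text
clock: 20.75
position: [0.4612, 0.2932, 0.316]
tcp_rot: [0.001, 0.967, 0.255, -0.001]
ft_force: [-1.0, -0.4, -0.9]
width: -0.001
```

Run:
```python
from box import *
for c in('wrist','side','top'): snap(c,c[0]+'20')
rep(); crop('w20','w20a',130,0,430,220,2.6); crop('s20','s20a',110,130,270,250,5)
```

```text
t 20.9 tcp box [-0.0515  0.0018  0.3166] bar box [-0.0224  0.0019  0.293 ] ang -60.51 tilt [-0.0014 -0.0013 -1.    ] Fworld [-0.53  0.95  0.31] Fbox [-6.0000e-04  1.0851e+00  3.1260e-01] M [-0.02 -0.02 -0.  ] w 0.001
```

View pics/w20.png

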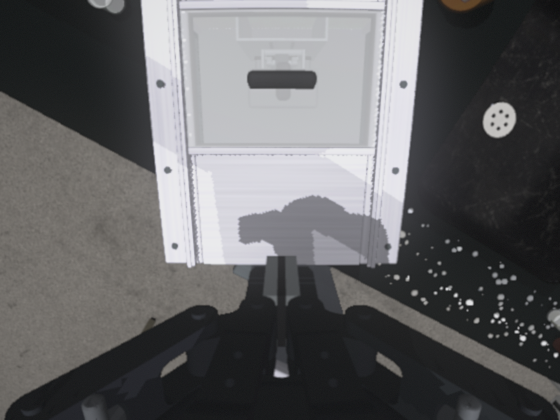

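View pics/s20a.png

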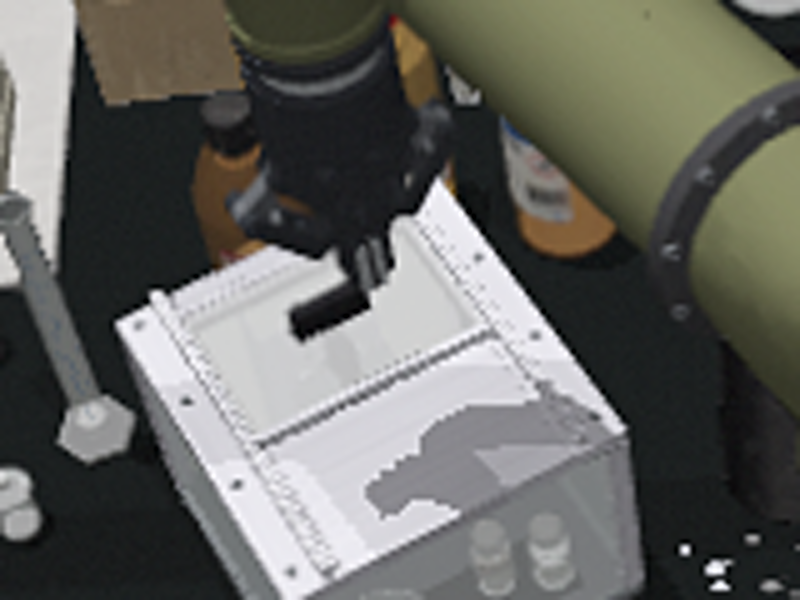

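View pics/t20.png

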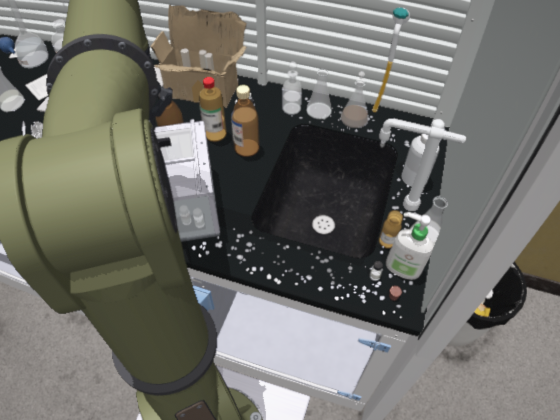

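Run:
```python
from box import *
w=load('w20'); print(inbox(onz(w,(282,75),.205)),inbox(onz(w,(282,87),.205)),inbox(onz(w,(282,79),.2)))
print(proj(w,[[p[0]+np.cos(p[2])*x,p[1]+np.sin(p[2])*x,.205] for x in(.035,.041,.047)]))
# vial / stopper vs. start, top camera
a=cv2.imread('pics/top0.png')[255:305,362:410].astype(int); b=cv2.imread('pics/t20.png')[255:305,362:410].astype(int)
print('bystander diff',abs(a-b).mean())
job.sign_off()
```

```text
[ 4.36e-02 -2.00e-04  2.05e-01] [ 3.55e-02 -2.00e-04  2.05e-01] [ 0.0413 -0.0002  0.2   ]
[[281.67129733  87.75458741]
 [281.69464809  78.89590937]
 [281.71821318  69.94345866]]
bystander diff 5.25625
the job is handed in; nothing more can be done
```

The cartridge is hung in the bracket and let go, the lid is shut, and I handed the job in at about 21 s. The handover gives no verdict, so the results below are my own readings.

- **Pick-up:** I found the box and cartridge in the wrist pictures, gripped the tab, and felt about 2 N of weight on lifting.
- **Entry:** I saw no sign of contact with the frame on the way in or out.
- **Feeling for the bracket:** I touched the panel with about 3.5 N, then went down the throat. The clip's ramp was felt with the bar at about 115 mm above the box's underside. The readings reached about 13 N net on the ramp, then dropped as the bar passed the nose.
- **Home:** The bar stopped on the pad at about 105.5 mm, with about 18 N net at the bottom, under the 20 N limit. That is about 10 mm below where the ramp began, against the 11 mm given. I unloaded before letting go, and the cartridge did not shift in the picture.
- **Lid:** It slid over the cartridge and met the stop at about 9 N. The pull bar measures x ≈ 41 mm of the box, which is the shut position.
- **At hand-in:** The gripper is clear of the box. The stopper and vial show at their starting places in the top view.

**Weaker checks:**
- **Clip value:** it cannot be read directly, so "home" rests on the force drop, the hard stop and its height.
- **Cartridge height:** a wrist-picture fit put the held cartridge about 6 mm lower than the arm's own reading. I used the arm's reading, because it also gave the right bar gap.
- **Stopper and vial:** the only number I have is a small before-and-after picture difference (5 of 255 on average), which I put down to lighting.

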